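# Rake the wax level in the warming drawer

## Task

Take the rake from its rest and rake the heap of wax blocks out into one even, flat layer along the whole drawer, two blocks in each third of its length, moving the wax with the rake only. Put the rake back as it was, its handle in the notch of the rest and its tines on the bench, and push the drawer fully shut.

Things in the scene. Friction and masses are not known exactly. Their poses are not given: they have to be found in the camera images.
- bed (a point): Centre of the bed (upper face of the floor) of the open aluminium drawer; moves with it. x points away from the robot into the case, y along the drawer's length to the left, z up. Inside it is 130 mm in x and 312 mm in y (a third is 104 mm); the bed is 14 mm over the bench. Side and back walls rise 30 mm over the bed and are 4 to 6 mm thick, the 13 mm thick front panel rises 52 mm.
- warmer: Fixed grey steel case of the warming drawer, 352 mm wide in y, 147 mm deep, 76 mm high. Origin on the bench under the middle of its front plane; x, y, z as those of bed. Fully open, the drawer's back wall ends 10 mm before the case. Only 36 mm over the bed is free in its opening. To the left, over the blue tray, hangs the box head of a bench lamp, its underside 0.2 m over the bench: keep clear of it.
- drawer_front (a point): Middle of the outer face of the drawer's front panel, 37 mm over the bench; axes as bed. The panel is 352 mm wide and reaches from 8 to 66 mm over the bench; a thin lip pull 130 mm wide sticks out 10 mm towards the robot at its upper edge, 58 to 63 mm over the bench. Pushing the panel near its middle along +x shuts the drawer.
- drawer (a joint): How far the drawer is pulled out, in m: 0 fully shut, 0.145 fully open. It slides along the x axis of bed, stays where it is left and takes 2 to 4 N to push.
- rake: Loose steel rake with a wooden handle, 0.16 kg. Origin in the middle of the row of tine tips, z up, x along the head: 100 mm wide in x, 6 mm thick in y, 39 mm high, six tines with 9 mm gaps. A bent neck leads to the handle, straight from y = -54 to -198 mm, flat-sided, 17 mm wide in x, 20 mm high, its axis 66 mm over the tips. It stands on its tines, the handle's end in the notch of the rest.
- rake_grip (a point): Point on the axis of the rake's handle, 105 mm along -y from the head and 66 mm over the tine tips, a good place to grip it from above (across x), 48 mm clear of the upright of the rest at the start; same axes as rake.
- rest: Fixed rest for the rake: dark 90 x 56 x 10 mm foot, wooden upright 62 mm wide in x and 14 mm thick in y. Origin under the foot's centre, on the bench. The notch in the top of the upright runs along y and is 30 mm wide in x, its floor 56 mm and the tops of its cheeks 80 mm over the bench. At the start the rake's origin is about 160 mm along +y from here, with the same axes.
- wax0_centre (a point): Centre of a sawn green wax block, 42 x 56 x 24 mm in its own x, y, z, about 60 g; all six are alike. Four lie flat at the left (+y) end of the bed in two rows across the drawer with a gap of 10 to 22 mm between the rows; two lie on top, over that gap. At the start: row nearest the end wall.
- wax1_centre (a point): Centre of another of the six like wax blocks. At the start: row nearest the end wall.
- wax2_centre (a point): Centre of another of the six like wax blocks. At the start: second row.
- wax3_centre (a point): Centre of another of the six like wax blocks. At the start: second row.
- wax4_centre (a point): Centre of another of the six like wax blocks. At the start: on top.
- wax5_centre (a point): Centre of another of the six like wax blocks. At the start: on top.
- talc_jar: Bystander: white jar, 39 mm across, 62 mm high, standing behind the rake; origin under its base. Leave it alone.
- wax_tube: Bystander: upright blue tube, 28 mm across, 60 mm high, behind the rake; origin under its base. Leave it alone.

How it is judged:
By the outcome, as a careful person would: the job done as asked, in the order asked, and still so for the second after the job is handed in, with the robot touching nothing.
It also fails if it takes over 64 s, if anything falls off the work surface, if the arm or the gripper's body presses on something with over 40 N, if the wrist force passes 120 N, or if a joint passes its speed limit or range.

## Robot

A 7-joint arm with a two-finger parallel gripper is mounted at the origin on a cart in front of the work surface, level with it; the furniture and walls round the work are solid. World frame = base frame: x ahead of the robot, y to its left, z up, the work surface at z = 0. Lengths are in mm, angles in rad, forces in N, time in s.
With the tool pointing down it reaches from about 350 to 775 mm from the base axis. Payload 3.1 kg.
Tool frame: the origin (TCP) lies between the finger pads; the fingertips stand r.finger_overhang ahead of it and the grasp point (between the pads) lies 11 mm behind it (r.finger_overhang is the distance from the TCP to the fingertips, in mm); z points along the fingers, x is the direction in which the jaws open and shut, and the axes are right-handed (so a half turn about z gives the same grasp; the last joint's range is limited). The gripper opens to 85 mm and grips with 20 to 120 N. Pads are 22 mm wide; open, the fingers measure 114 mm over their backs; the gripper's body (76 mm by 85 mm) begins 54 mm behind the grasp point. The pads swing forward as they close: fully open they stand 13 mm farther back than shut.
Start: joints at [-1.186, 0.311, 0.014, 1.512, -0.004, 1.319, -0.027], TCP at [227.654, 500.69, 239.304] pointing down, gripper open.
Joint ranges: [-2.7, 2.7], [-0.3, 1.91], [-1.27, 1.3], [0.12, 2.57], [-1.44, 4.58], [0.2, 2.03], [-3.05, 3.05]. Speed limits (rad/s): [2.79, 2.79, 3.14, 3.14, 3.14, 3.14, 3.14].

## Interface

Orientations are given as a 3x3 rotation matrix whose columns are the frame's x, y, z axes.
In Python, from plant import r gives the robot as it stands.
- The arm moves only by the tool drive_tool, never from a script. Its argument "series" is a list of rows, each a list of 7 numbers: the shift along the world's x, y, z in m, then the turn, a rotation vector about the world's x, y, z in rad, then the finger opening in m, from 0 to 0.0854. In form: [[tx, ty, tz, ax, ay, az, claw], ...]. A call has exactly 10 rows; each row is the pose to reach, as a shift and turn from the pose measured when the call began; what a row does not reach only later rows make up. A row lasts 1/10 s, in which the tool goes at most 50 mm and 8.59 degrees, less where a joint would pass 70% of its speed; a pose out of reach is approached as far as the arm can. A call with a gripper value outside its range is refused whole. The fingers move at their own pace and stop on an object; "squeeze" is the grip in N (left out, the last holds). Time passes only in rows, so rows that repeat a pose let the fingers close, or fill a call up. It gives the time, the measured TCP pose, the force and the opening at its end, in the units of the state.
- r.get_obs(): the state, without advancing time (a new reading comes with each control period).
- r.camera(name): name is "scene" or "top"; returns a dict with "image" (384x512x3 uint8, red, green, blue), "K" (3x3 intrinsics, pixels), "world_from_camera" (4x4, takes a point from camera to world coordinates). Camera axes: x right, y up, looking along -z (the intrinsics and any distortion apply to the point x, -y, -z); pixel columns grow to the right and rows downward; lengths in mm; the calibration is good to about 2 mm. A picture is of the moment at which its call begins. There is no depth.
- r.hand_in(): hands the job in, once; it reports no verdict.
The state is a dict: "t": time; "q": joint angles; "qvel": joint speeds; "effort": joint torques, N m; "tcp_pos": TCP position; "eef_rot": TCP orientation; "wrist_force": force on the tool from outside, world axes, zero at the start; "moment": the same for the moment, N m; "width": opening from 0.0 (shut) to 1.0 (fully open).
Only numpy, scipy, OpenCV 4.12 (cv2) and the standard library are available. Lean on these libraries where they do the work, as an engineer would, in place of code of your own. Each camera call takes 0.05 s, during which the arm holds its last target.

## Working session

There is one attempt and no reset: what is moved stays moved. The work goes in short steps, Python scripts to look and compute and a tool call to move; the robot and the scene stay as the last step left them, time stands still between calls to the robot, and variables do not carry over. Pictures are saved under pics/ and viewed, and the job is handed in when it is done.

Besides the shell and the picture viewer there is one more tool, called after ">>>" as name(argument=value, ...), one argument or row to a line, values as JSON. drive_tool: Moves the arm, as the interface text tells. Its arguments: {"type":"object","properties":{"series":{"type":"array"},"squeeze":{"type":"number"}},"required":["series"]}

```bash
ls; mkdir -p pics; cat > h.py <<'E'
import numpy as np, cv2
from plant import r
def snap(n,f):
    c=r.camera(n); cv2.imwrite('pics/'+f,c['image'][:,:,::-1]); np.savez('pics/'+f+'.npz',K=c['K'],T=c['world_from_camera'],**({'D':c['dist']} if 'dist' in c else {})); return c
E
python3 - <<'E'
from h import *
for n in('scene','top'):
    c=snap(n,n+'0.png'); print(c.keys(),c['K'],c['world_from_camera'])
o=r.get_obs();print(o, r.finger_overhang)
E
```

```text
pics
dict_keys(['image', 'K', 'world_from_camera']) [[354.37857226   0.         254.82680543]
 [  0.         354.37857226 193.28293142]
 [  0.           0.           1.        ]] [[ 9.01117352e-01  1.92675076e-01 -3.88411938e-01  2.44104289e+02]
 [-4.33299651e-01  3.68252560e-01 -8.22582193e-01 -8.75448082e+02]
 [-1.54573956e-02  9.09541845e-01  4.15324815e-01  4.76998995e+02]
 [ 0.00000000e+00  0.00000000e+00  0.00000000e+00  1.00000000e+00]]
dict_keys(['image', 'K', 'world_from_camera']) [[378.03217527   0.         257.40449116]
 [  0.         378.03217527 184.70401932]
 [  0.           0.           1.        ]] [[ 1.78930860e-02  9.94804269e-01 -1.00221273e-01  4.96148344e+02]
 [-9.99664262e-01  1.59210585e-02 -2.04421839e-02 -1.29624104e+02]
 [-1.87403431e-02  1.00553399e-01  9.94755153e-01  1.05836172e+03]
 [ 0.00000000e+00  0.00000000e+00  0.00000000e+00  1.00000000e+00]]
{'t': 0.1, 'q': array([-1.18569676,  0.31165736,  0.01398599,  1.51291418, -0.00436133,
        1.31916617, -0.02722683]), 'qvel': array([ 0.00043845, -0.00187411,  0.0004306 , -0.00140795, -0.00070009,
       -0.00135113,  0.00116466]), 'effort': array([ 6.12596414e-04, -3.80855548e+01,  1.46601358e-01, -2.31241375e+01,
        1.23327089e-02,  8.11286591e-03,  1.12145889e-05]), 'tcp_pos': array([227.41169981, 500.08888265, 238.31619451]), 'eef_rot': array([[ 4.13898762e-01,  9.10322600e-01, -7.60764112e-04],
       [ 9.10320469e-01, -4.13899442e-01, -1.97364100e-03],
       [-2.11152985e-03,  1.24348422e-04, -9.99997763e-01]]), 'wrist_force': array([ 0.98878603, -0.39026043,  0.08763138]), 'moment': array([ 3.88993526e-05, -5.08352234e-02, -1.40032427e-02]), 'width': 1.0005726652065416} 8.0
```

View pics/scene0.png

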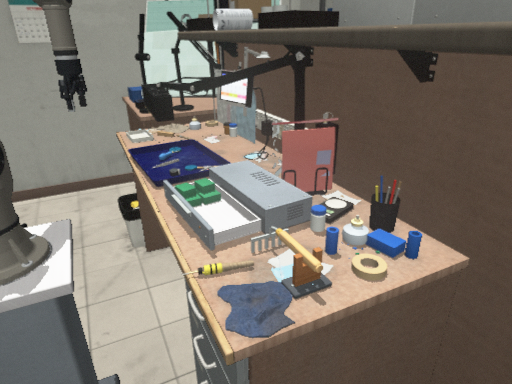

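View pics/top0.png

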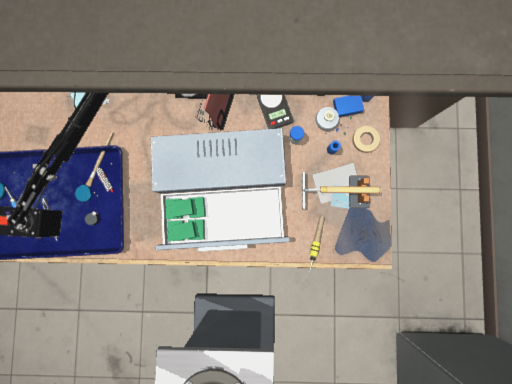

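```bash
python3 - <<'E'
import cv2
a=cv2.imread('pics/top0.png');cv2.imwrite('pics/topc.png',cv2.resize(a[120:270,145:395],None,fx=3.2,fy=3.2,interpolation=cv2.INTER_CUBIC))
a=cv2.imread('pics/scene0.png');cv2.imwrite('pics/scc.png',cv2.resize(a[155:305,155:355],None,fx=4,fy=4,interpolation=cv2.INTER_CUBIC))
E
```

```text
(no output)
```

View pics/topc.png

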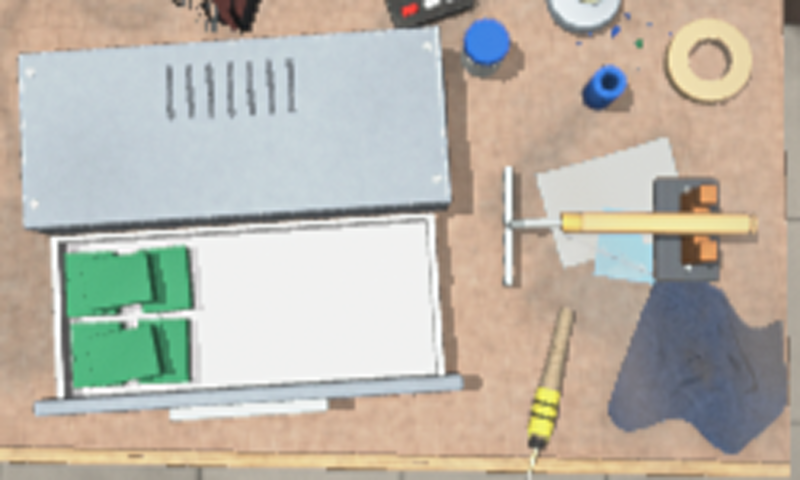

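View pics/scc.png

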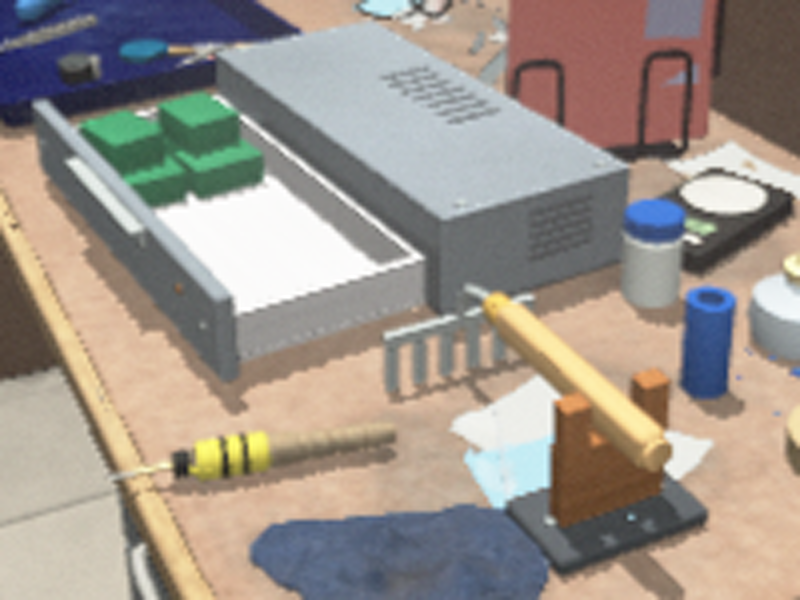

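```bash
cat >> h.py <<'E'
def load(f):
    d=np.load('pics/'+f+'.npz'); return d['K'],d['T']
def ray(f,u,v):
    K,T=load(f); d=T[:3,:3]@np.array([(u-K[0,2])/K[0,0],-(v-K[1,2])/K[1,1],-1]); return T[:3,3],d/np.linalg.norm(d)
def onz(f,u,v,z):
    o,d=ray(f,u,v); return o+d*(z-o[2])/d[2]
def tri(a,b):
    o1,d1=ray(*a);o2,d2=ray(*b); A=np.c_[d1,-d2]; s=np.linalg.lstsq(A,o2-o1,rcond=None)[0]
    p=o1+s[0]*d1;q=o2+s[1]*d2; return (p+q)/2,np.linalg.norm(p-q)
def proj(f,p):
    K,T=load(f); c=T[:3,:3].T@(np.asarray(p,float)-T[:3,3]); return np.array([K[0,2]+K[0,0]*c[0]/-c[2],K[1,2]+K[1,1]*c[1]/c[2]])
tc=lambda u,v:('top0.png',145+u/3.2,120+v/3.2)
sc=lambda u,v:('scene0.png',155+u/4,155+v/4)
E
python3 - <<'E'
from h import *
np.set_printoptions(precision=1,suppress=True)
P=lambda n,u,v,z:print(n,onz(*tc(u,v),z))
P('case FL',27,229,76);P('case FR',450,205,76);P('case BL',20,55,76);P('case BR',438,28,76)
P('panel outL',36,414,66);P('panel outR',462,388,66)
P('wall BL',52,238,44);P('wall BR out',434,214,44);P('wallFR out',443,376,44)
P('head a',508,166,39);P('head b',508,285,39);P('handle near',562,222,76);P('handle end',755,224,76)
P('cheek a',708,193,80);P('cheek b',706,249,80)
for n,a,b in[('handle end',(750,224),(655,450)),('handle near',(565,222),(493,302)),('case FR',(450,205),(440,218)),('panel R out?',(462,388),(235,298)),
  ('cheek far',(708,193),(650,377)),('cheek near',(706,249),(573,400)),('head far',(508,168),(535,297)),('head near',(508,285),(387,338)),('jar',(487,43),(655,217)),('tube',(608,80),(709,298)),
  ('blk B top R',(153,321),(238,125)),('blkR near',(189,320),(186,168))]:
    print(n,*tri(tc(*a),sc(*b)))
E
```

```text
case FL [572.7 162.8  76. ]
case FR [ 598. -183.   76.]
case BL [717.6 175.2  76. ]
case BR [ 745.1 -171.6   76. ]
panel outL [422.5 151.5  66. ]
panel outR [ 450.  -194.9   66. ]
wall BL [567.9 150.7  44. ]
wall BR out [ 593.5 -171.4   44. ]
wallFR out [ 458.5 -180.5   44. ]
head a [ 635.8 -233.8   39. ]
head b [ 535.1 -234.4   39. ]
handle near [ 585.5 -274.1   76. ]
handle end [ 586.4 -430.    76. ]
cheek a [ 610.7 -391.3   80. ]
cheek b [ 565.2 -389.2   80. ]
handle end [ 586.8 -428.    68.8] 0.5173686061329656
handle near [ 584.8 -276.7   71. ] 2.7602862191267103
case FR [ 597.9 -183.    77.8] 0.22670632947695
panel R out? [ 454.3 -196.3   66.1] 9.052487301910666
cheek far [ 609.8 -390.6   80.9] 1.6956462060377813
cheek near [ 565.1 -389.1   80.1] 0.2956830777430322
head far [ 635.2 -234.4   38.3] 2.1026368364439674
head near [ 535.8 -234.8   37.8] 1.5515981265479646
jar [ 737.1 -213.6   59.5] 0.24485518391153605
tube [ 705.6 -313.9   60.7] 2.21294938046507
blk B top R [522.9  49.8  66. ] 49.65115244575904
blkR near [501.4  32.5  43. ] 0.6840305568909705
```

```bash
cat >> h.py <<'E'
TH=0.075; BED=np.array([512.5,-15.5,14.])
def b2w(p):
    c,s=np.cos(TH),np.sin(TH); p=np.asarray(p,float); return BED+np.array([c*p[0]-s*p[1],s*p[0]+c*p[1],p[2]])
def w2b(p):
    c,s=np.cos(TH),np.sin(TH); d=np.asarray(p,float)-BED; return np.array([c*d[0]+s*d[1],-s*d[0]+c*d[1],d[2]])
def box(c,h): # bed coords corners loops
    x,y,z=c;a,b,e=h; return [[[x-a,y-b,z+k],[x+a,y-b,z+k],[x+a,y+b,z+k],[x-a,y+b,z+k],[x-a,y-b,z+k]] for k in(-e,e)]
def overlay(f,loops,crop,s,out):
    a=cv2.imread('pics/'+f);u0,v0,u1,v1=crop
    a=cv2.resize(a[v0:v1,u0:u1],None,fx=s,fy=s,interpolation=cv2.INTER_CUBIC)
    for col,l in loops:
        q=np.array([(proj(f,b2w(p))-[u0,v0]+.5)*s for p in l]); cv2.polylines(a,[np.int32(q*8)],False,col,1,cv2.LINE_AA,3)
    cv2.imwrite('pics/'+out,a)
E
cat > ov.py <<'E'
from h import *
import sys
def loops(blocks=()):
    L=[((0,0,255),box((0,0,0),(65,156,0))[0]),((255,0,0),box((0,0,30),(65,156,0))[0]),((255,0,255),[[-78,-176,52],[-78,176,52],[-65,176,52],[-65,-176,52],[-78,-176,52]])]
    for b in blocks:
        for l in box(b[:3],b[3:]): L.append(((0,255,255),l))
    return L
E
python3 - <<'E'
from ov import *
bl=[(s*31,y,z,28,21,12) for s in(-1,1) for y,z in((133,12),(77,12),(105,36))]
overlay('top0.png',loops(bl),(150,175,290,255),5.5,'o1.png')
overlay('scene0.png',loops(bl),(155,170,275,260),6,'o2.png')
E
```

```text
(no output)
```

View pics/o1.png

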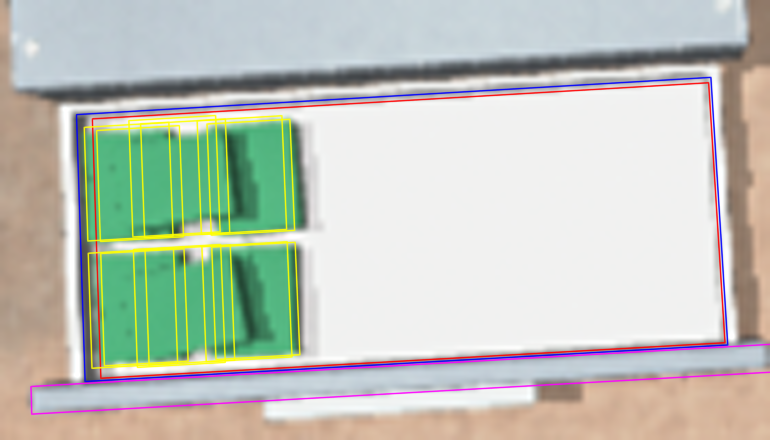

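View pics/o2.png

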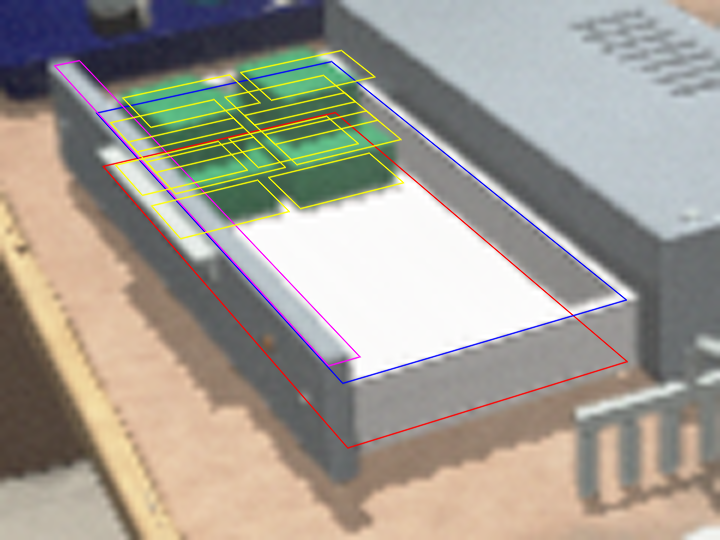

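>>> drive_tool(
  series=[
    [0.02, -0.05, 0, 0, 0, -0.1, 0.0854],
    [0.04, -0.1, 0, 0, 0, -0.2, 0.0854],
    [0.06, -0.15, 0, 0, 0, -0.3, 0.0854],
    [0.08, -0.19, 0, 0, 0, -0.4, 0.0854],
    [0.1, -0.24, 0, 0, 0, -0.5, 0.0854],
    [0.12, -0.28, 0, 0, 0, -0.6, 0.0854],
    [0.14, -0.32, 0, 0, 0, -0.7, 0.0854],
    [0.16, -0.37, 0, 0, 0, -0.8, 0.0854],
    [0.18, -0.41, 0, 0, 0, -0.9, 0.0854],
    [0.2, -0.45, 0, 0, 0, -1.0, 0.0854],
  ],
  squeeze=60,
)

```text
t: 1.1
tcp_pos: [427.6, 47.7, 238.2]
eef_rot: [[0.99, 0.139, -0.002], [0.139, -0.99, -0.0], [-0.002, -0.0, -1.0]]
wrist_force: [0.2, 1.0, -0.2]
width: 1.001
```

>>> drive_tool(
  series=[
    [0.016, -0.045, 0, 0, 0, -0.03, 0.0854],
    [0.032, -0.09, 0, 0, 0, -0.06, 0.0854],
    [0.048, -0.135, 0, 0, 0, -0.09, 0.0854],
    [0.065, -0.18, -0.01, 0, 0, -0.12, 0.0854],
    [0.082, -0.22, -0.02, 0, 0, -0.14, 0.0854],
    [0.1, -0.26, -0.04, 0, 0, -0.14, 0.0854],
    [0.12, -0.3, -0.06, 0, 0, -0.14, 0.0854],
    [0.138, -0.34, -0.08, 0, 0, -0.14, 0.0854],
    [0.158, -0.37, -0.1, 0, 0, -0.14, 0.0854],
    [0.158, -0.388, -0.118, 0, 0, -0.14, 0.0854],
  ],
)

```text
t: 2.1
tcp_pos: [586.5, -342.6, 117.4]
eef_rot: [[1.0, -0.001, -0.003], [-0.001, -1.0, -0.001], [-0.003, 0.001, -1.0]]
wrist_force: [0.5, 0.3, 0.1]
width: 1.0
```

```bash
python3 - <<'E'
from h import *
o=r.get_obs();print(o['tcp_pos'],o['eef_rot'])
snap('top','t1.png');snap('scene','s1.png')
a=cv2.imread('pics/t1.png')[130:270,270:400];b=cv2.imread('pics/s1.png')[150:300,240:350]
cv2.imwrite('pics/c1.png',np.hstack([cv2.resize(a,(420,452)),cv2.resize(b,(332,452))]))
E
```

```text
[ 586.50631874 -342.63808078  117.43726976] [[ 9.99994034e-01 -1.46016155e-03 -3.13037248e-03]
 [-1.46226732e-03 -9.99998706e-01 -6.70507240e-04]
 [-3.12938938e-03  6.75080681e-04 -9.99994876e-01]]
```

View pics/c1.png

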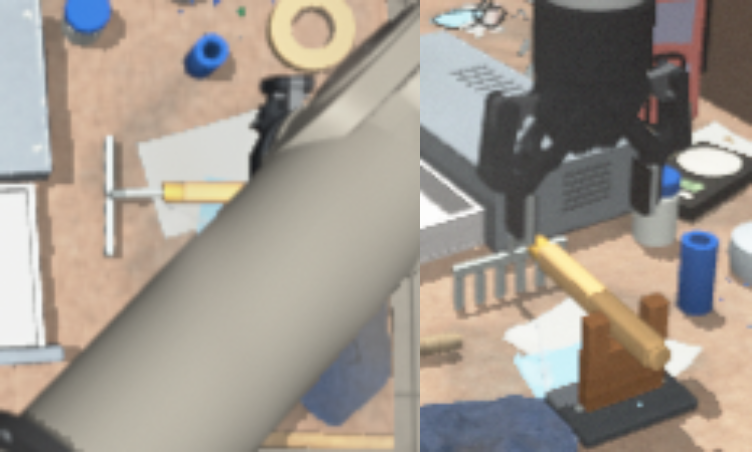

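>>> drive_tool(
  series=[
    [0, 0.002, -0.02, 0, 0, 0, 0.0854],
    [0, 0.002, -0.04, 0, 0, 0, 0.0854],
    [0, 0.002, -0.055, 0, 0, 0, 0.0854],
    [0, 0.002, -0.062, 0, 0, 0, 0.0854],
    [0, 0.002, -0.062, 0, 0, 0, 0.06],
    [0, 0.002, -0.062, 0, 0, 0, 0.03],
    [0, 0.002, -0.062, 0, 0, 0, 0.01],
    [0, 0.002, -0.062, 0, 0, 0, 0.005],
    [0, 0.002, -0.062, 0, 0, 0, 0.005],
    [0, 0.002, -0.062, 0, 0, 0, 0.005],
  ],
)

```text
t: 3.2
tcp_pos: [583.0, -341.7, 54.9]
eef_rot: [[1.0, -0.006, -0.008], [-0.006, -1.0, -0.0], [-0.008, 0.0, -1.0]]
wrist_force: [1.3, 0.6, 3.8]
width: 0.194
```

```bash
python3 - <<'E'
from h import *
o=r.get_obs();print(o['tcp_pos'],o['eef_rot'],o['width']*85.4,o['wrist_force'])
snap('scene','s2.png')
b=cv2.imread('pics/s2.png')[150:300,220:370]
cv2.imwrite('pics/c2.png',cv2.resize(b,(600,600)))
E
```

```text
[ 582.9625225  -341.65558118   54.93572163] [[ 9.99951959e-01 -6.17873816e-03 -7.60934230e-03]
 [-6.18170140e-03 -9.99980826e-01 -3.65962947e-04]
 [-7.60693521e-03  4.12984048e-04 -9.99970982e-01]] 16.529119454764654 [1.30537905 0.6248595  3.77610247]
```

View pics/c2.png

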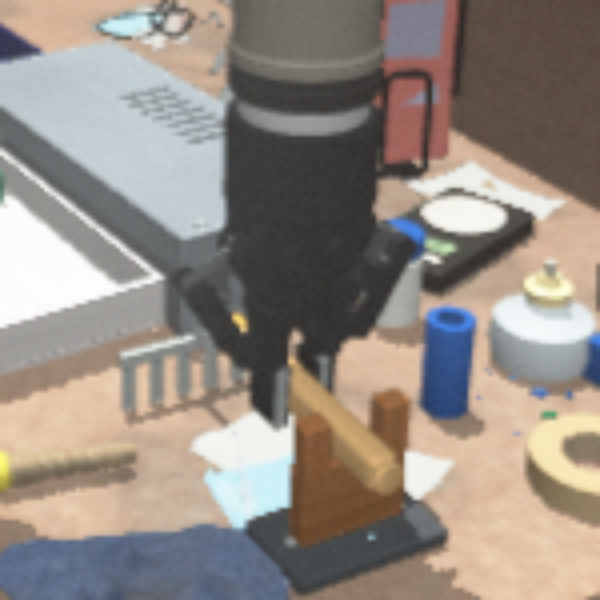

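>>> drive_tool(
  series=[
    [0.002, 0, 0.015, 0, 0, 0, 0.005],
    [0.003, 0, 0.04, 0, 0, 0, 0.005],
    [0.003, 0, 0.07, 0, 0, 0, 0.005],
    [0.003, 0, 0.1, 0, 0, 0, 0.005],
    [0.0, 0.02, 0.1, 0, 0, 0.01, 0.005],
    [-0.01, 0.05, 0.1, 0, 0, 0.02, 0.005],
    [-0.02, 0.085, 0.1, 0, 0, 0.04, 0.005],
    [-0.03, 0.12, 0.1, 0, 0, 0.06, 0.005],
    [-0.037, 0.15, 0.1, 0, 0, 0.08, 0.005],
    [-0.037, 0.15, 0.1, 0, 0, 0.08, 0.005],
  ],
)

```text
t: 4.25
tcp_pos: [545.6, -184.3, 154.4]
eef_rot: [[0.997, 0.082, -0.01], [0.082, -0.997, 0.006], [-0.01, -0.007, -1.0]]
wrist_force: [0.2, -0.2, -1.9]
width: 0.184
```

```bash
python3 - <<'E'
from h import *
o=r.get_obs();print(o['tcp_pos'],o['eef_rot'],o['width']*85.4,o['wrist_force'],o['moment'])
snap('top','t3.png');snap('scene','s3.png')
a=cv2.imread('pics/t3.png')[150:250,180:330];b=cv2.imread('pics/s3.png')[120:270,160:310]
cv2.imwrite('pics/c3a.png',cv2.resize(a,None,fx=5,fy=5));cv2.imwrite('pics/c3b.png',cv2.resize(b,None,fx=4,fy=4))
E
```

```text
[ 545.55111671 -184.31696141  154.4110225 ] [[ 0.99658566  0.08193443 -0.01018695]
 [ 0.08199755 -0.99661483  0.00594033]
 [-0.00966575 -0.00675536 -0.99993047]] 15.731864023834097 [ 0.20530335 -0.22159043 -1.9430997 ] [-0.01442434 -0.14197814 -0.02253782]
```

View pics/c3a.png

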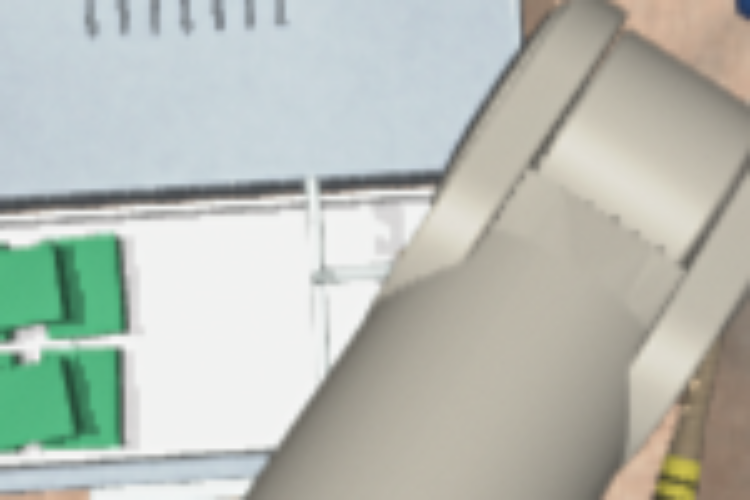

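View pics/c3b.png

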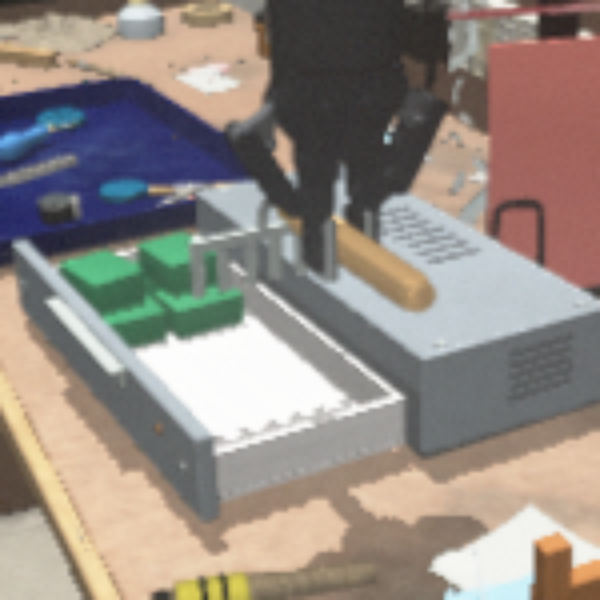

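```bash
python3 - <<'E'
from h import *
np.set_printoptions(precision=1,suppress=True)
T=lambda u,v:('t3.png',180+u/5,150+v/5)
S=lambda u,v:('s3.png',160+u/4,120+v/4)
print('far',onz(*T(312,180),139),'ctr',onz(*T(317,275),139),'c2',onz(*T(324,370),139))
o=r.get_obs()
for R in [0.08]:
    pass
tcp=np.array([545.55,-184.3,154.4]);a=0.082
for dx in(-50,0,50):
  for z in(0,39):
    p=tcp+np.array([np.cos(a)*dx-np.sin(a)*107,np.sin(a)*dx+np.cos(a)*107,-55+z]); print(dx,z,p,(proj('t3.png',p)-[180,150])*5,(proj('s3.png',p)-[160,120])*4)
E
```

```text
far [585.  -74.1 139. ] ctr [538.6 -77.5 139. ] c2 [492.7 -81.9 139. ]
-50 0 [487.  -81.8  99.4] [327.5 381.2] [192.3 300. ]
-50 39 [487.  -81.8 138.4] [323.5 381.9] [188.  243.5]
0 0 [536.8 -77.7  99.4] [321.5 282.3] [262.9 282.8]
0 39 [536.8 -77.7 138.4] [317.2 278.8] [259.9 227.4]
50 0 [586.6 -73.6  99.4] [315.6 184.4] [330.1 266.5]
50 39 [586.6 -73.6 138.4] [311.1 176.8] [328.3 212.1]
```

>>> drive_tool(
  series=[
    [-0.006, 0.03, 0, 0, 0, 0, 0.005],
    [-0.012, 0.07, 0, 0, 0, 0, 0.005],
    [-0.02, 0.11, 0, 0, 0, 0, 0.005],
    [-0.027, 0.15, 0, 0, 0, 0, 0.005],
    [-0.033, 0.18, 0, 0, 0, 0, 0.005],
    [-0.034, 0.192, 0, 0, 0, 0, 0.005],
    [-0.034, 0.192, -0.02, 0, 0, 0, 0.005],
    [-0.034, 0.192, -0.04, 0, 0, 0, 0.005],
    [-0.034, 0.192, -0.05, 0, 0, 0, 0.005],
    [-0.034, 0.192, -0.055, 0, 0, 0, 0.005],
  ],
)

```text
t: 5.35
tcp_pos: [513.1, -2.3, 101.0]
eef_rot: [[0.997, 0.071, -0.006], [0.071, -0.997, -0.003], [-0.006, 0.003, -1.0]]
wrist_force: [-1.2, -2.3, 5.2]
width: 0.189
```

```bash
cat >> h.py <<'E'
def state(tag,rk=True):
    o=r.get_obs();R=o['eef_rot'];a=np.arctan2(R[1,0],R[0,0]);t=o['tcp_pos']
    print('t',o['t'],'tcp',t.round(1),'yaw',a.round(3),'w',(o['width']*85.4).round(1),'F',o['wrist_force'].round(1))
    p=t+np.array([-np.sin(a)*107,np.cos(a)*107,-55]); print('rake bed xyz',w2b(p).round(1),'tipz',p[2].round(1))
    snap('top','t%s.png'%tag);snap('scene','s%s.png'%tag)
    a=cv2.imread('pics/t%s.png'%tag)[170:260,145:300];b=cv2.imread('pics/s%s.png'%tag)[145:265,150:280]
    cv2.imwrite('pics/a%s.png'%tag,cv2.resize(a,None,fx=5,fy=5,interpolation=cv2.INTER_CUBIC));cv2.imwrite('pics/b%s.png'%tag,cv2.resize(b,None,fx=5,fy=5,interpolation=cv2.INTER_CUBIC)[:600])
E
python3 -c "
from h import *
state('4')"
```

```text
Traceback (most recent call last):
  File "h.py", line 33, in state
    print('t',o['t'],'tcp',t.round(1),'yaw',a.round(3),'w',(o['width']*85.4).round(1),'F',o['wrist_force'].round(1))
                                                           ^^^^^^^^^^^^^^^^^^^^^^^
AttributeError: 'float' object has no attribute 'round'
```

```bash
sed -i "s/(o\['width'\]\*85.4).round(1)/round(o['width']*85.4,1)/" h.py
python3 -c "
from h import *
state('4')"
```

```text
t 5.35 tcp [513.1  -2.3 101. ] yaw 0.071 w 16.1 F [-1.2 -2.3  5.2]
rake bed xyz [  2.  120.1  32. ] tipz 46.0
```

View pics/a4.png

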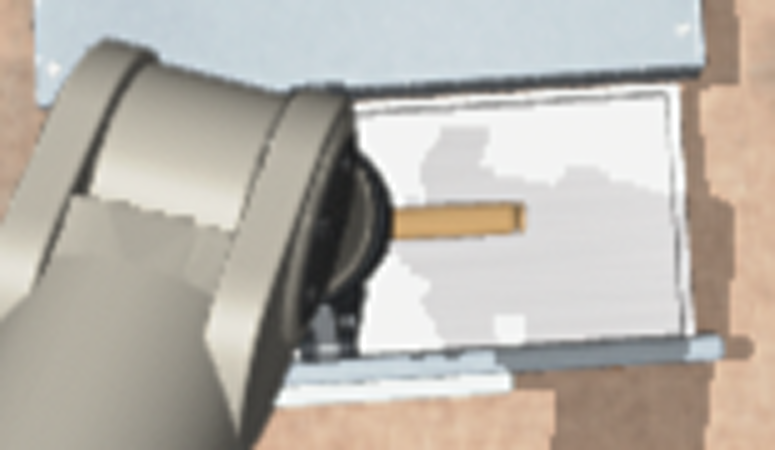

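View pics/b4.png

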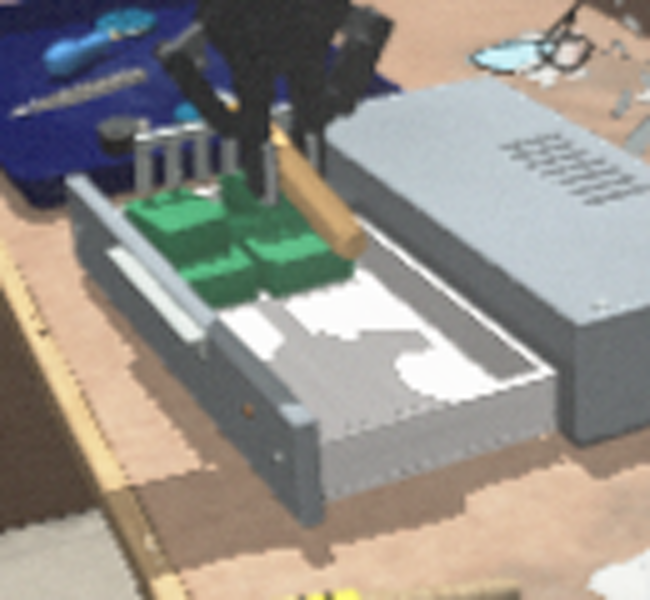

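```bash
cat >> h.py <<'E'
def rakeov(tag,pitch=0,off=107,gz=55):
    o=r.get_obs();R=o['eef_rot'];t=o['tcp_pos']
    # rake frame: x=jaw, y=-tool y, z=-tool z
    M=np.c_[R[:,0],-R[:,1],-R[:,2]]
    G=np.array([0,-off,gz+0.]) # TCP in rake coords
    c,s=np.cos(pitch),np.sin(pitch);P=np.array([[1,0,0],[0,c,-s],[0,s,c]])
    g=np.array([0,-off,66.])
    w=lambda p:t+M@(g-G+P@(np.array(p,float)-g))
    L=[[[-50,0,0],[50,0,0],[50,0,39],[-50,0,39],[-50,0,0]],[[0,-54,76],[0,-198,76],[0,-198,56],[0,-54,56],[0,-54,76]]]
    for pre,cr in(('t',(145,170,300,260)),('s',(150,145,280,265))):
        f=pre+tag+'.png';a=cv2.imread('pics/'+f);u0,v0,u1,v1=cr
        a=cv2.resize(a[v0:v1,u0:u1],None,fx=5,fy=5,interpolation=cv2.INTER_CUBIC)
        for l in L:
            q=np.array([(proj(f,w(p))-[u0,v0]+.5)*5 for p in l]);cv2.polylines(a,[np.int32(q)],False,(0,0,255),1,cv2.LINE_AA)
        cv2.imwrite('pics/ov_'+f,a)
    return w
E
python3 -c "
from h import *
rakeov('4')"
```

```text
(no output)
```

View pics/ov_s4.png

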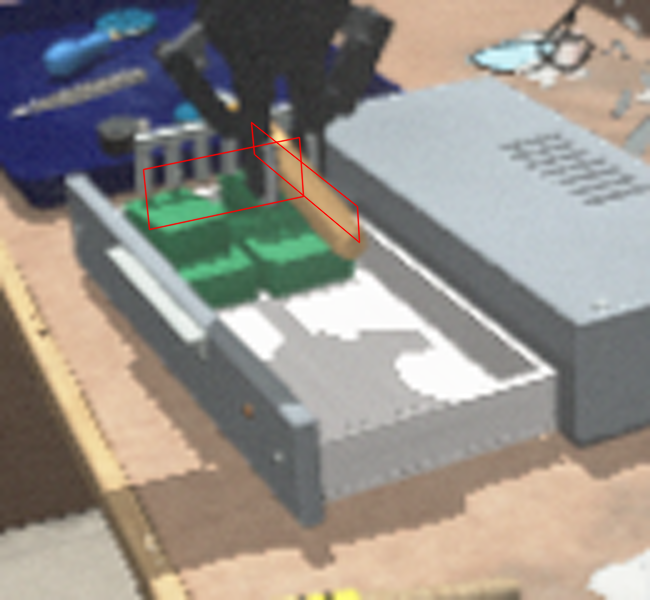

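>>> drive_tool(
  series=[
    [0, 0, 0.01, 0, 0, 0, 0.005],
    [0, 0, 0.02, 0, 0, 0, 0.005],
    [0, 0, 0.035, 0, 0, 0, 0.005],
    [0, 0, 0.045, 0, 0, 0, 0.005],
    [0, -0.02, 0.05, 0, 0, 0, 0.005],
    [0, -0.05, 0.05, 0, 0, 0, 0.005],
    [0, -0.09, 0.05, 0, 0, 0, 0.005],
    [0, -0.12, 0.05, 0, 0, 0, 0.005],
    [0, -0.14, 0.05, 0, 0, 0, 0.005],
    [0, -0.14, 0.05, 0, 0, 0, 0.005],
  ],
  squeeze=120,
)

```text
t: 6.45
tcp_pos: [512.3, -146.1, 152.1]
eef_rot: [[0.998, 0.065, -0.005], [0.065, -0.998, -0.005], [-0.006, 0.005, -1.0]]
wrist_force: [-0.3, -0.8, -2.5]
width: 0.181
```

```bash
python3 -c "
from h import *
state('5');rakeov('5',0.15)"
```

```text
t 6.45 tcp [ 512.3 -146.1  152.1] yaw 0.065 w 15.4 F [-0.3 -0.8 -2.5]
rake bed xyz [ -8.9 -23.2  83.1] tipz 97.1
```

View pics/ov_t5.png

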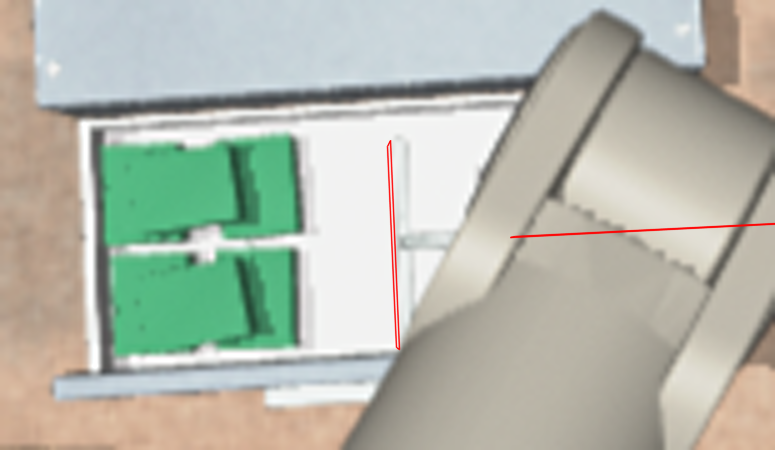

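View pics/ov_s5.png

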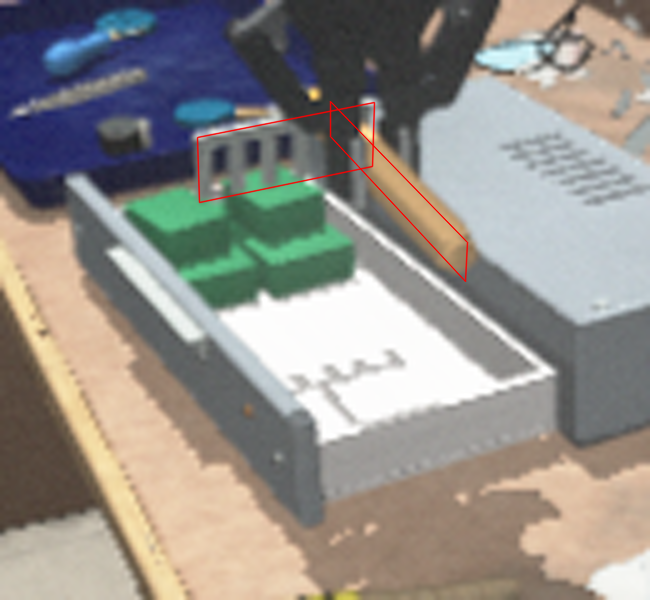

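```bash
python3 - <<'E'
import cv2
a=cv2.imread('pics/s5.png')[160:210,185:250];cv2.imwrite('pics/z1.png',cv2.resize(a,None,fx=12,fy=12,interpolation=cv2.INTER_CUBIC))
E
```

```text
(no output)
```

View pics/z1.png

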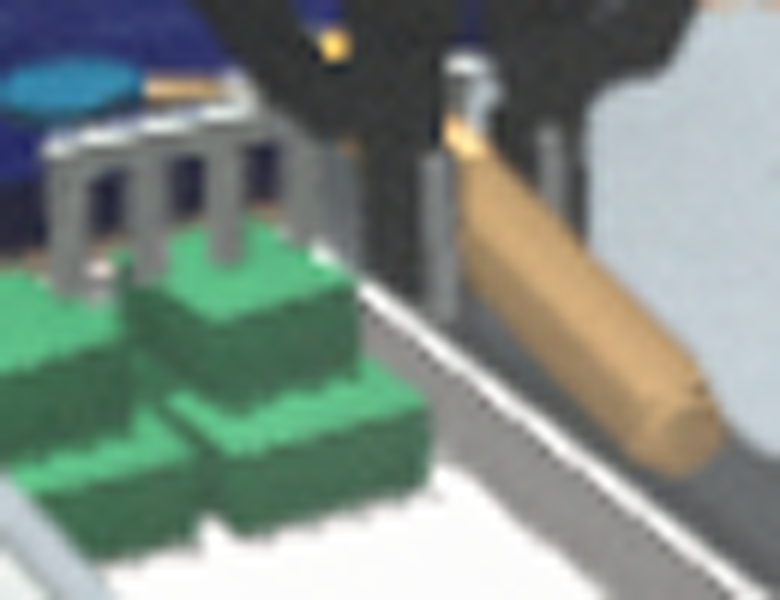

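```bash
cat > fit.py <<'E'
from h import *
from scipy.optimize import least_squares
def fit(t,R,obs,verbose=True):
    M=np.c_[R[:,0],-R[:,1],-R[:,2]]
    def w(x,p):
        pitch,off,gz,dx,yaw,roll=x
        from scipy.spatial.transform import Rotation as Ro
        P=Ro.from_euler('xyz',[pitch,roll,yaw]).as_matrix()
        g=np.array([0,-105.,66]); return t+M@(np.array([dx,off-105,66-gz])+P@(np.array(p,float)-g))
    f=lambda x:np.r_[np.concatenate([proj(k,w(x,p))-uv for k,p,uv in obs]),(x-[0.1,107,55,0,0,0])/[.3,10,10,3,.05,.02]*.3]
    s=least_squares(f,[0.1,107,55,0,0,0]);
    print('pitch %.3f off %.1f gz %.1f dx %.1f yaw %.3f roll %.3f'%tuple(s.x)); print('res',s.fun[:2*len(obs)].round(1))
    return s.x,lambda p:w(s.x,p)
E
python3 - <<'E'
from fit import *
o=r.get_obs()
S=lambda u,v:np.array([185+u/12-.5,160+v/12-.5]);T=lambda u,v:np.array([145+u/5-.5,170+v/5-.5])
obs=[('s5.png',(-50,0,39),S(45,150)),('s5.png',(-45.4,0,0),S(68,292)),('s5.png',(-9.1,0,0),S(225,264)),('s5.png',(0,-198,66),S(680,435)),('t5.png',(50,0,39),T(400,138)),('t5.png',(0,0,39),T(403,240))]
x,w=fit(o['tcp_pos'],o['eef_rot'],obs)
for p in((0,0,0),(-50,0,0),(50,0,0),(0,0,39),(0,-198,66),(0,-105,66)): print(p,w(p).round(1))
E
```

```text
pitch 0.134 off 104.2 gz 51.2 dx -2.9 yaw -0.024 roll 0.029
res [ 0.6 -0.9  0.7  0.3  0.7  0.3 -0.   0.1 -0.1  0.6 -0.4  1. ]
(0, 0, 0) [503.3 -29.2 114.7]
(-50, 0, 0) [453.4 -31.6 116.5]
(50, 0, 0) [553.2 -26.9 113. ]
(0, 0, 39) [504.8 -34.3 153.4]
(0, -198, 66) [ 514.2 -234.   153.9]
(0, -105, 66) [ 510.3 -141.9  166.2]
```

```bash
python3 - <<'E'
from h import *
T=lambda u,v,z:print((u,v),w2b(onz('t5.png',145+u/5-.5,170+v/5-.5,z)).round(1))
print('top blocks right corners');T(231,143,62);T(240,218,62);T(240,250,62);T(252,337,62)
print('row2 right');T(292,136,38);T(300,230,38);T(298,250,38);T(297,345,38)
print('row1 left');T(103,147,38);T(107,243,38);T(112,253,38);T(116,355,38)
print('wall top left inner');T(92,128,44);T(103,370,44)
print('right wall floor'); 
E
```

```text
top blocks right corners
(231, 143) [51.6 78.8 48. ]
(240, 218) [11.7 75.6 48. ]
(240, 250) [-5.1 76.2 48. ]
(252, 337) [-50.8  71.7  48. ]
row2 right
(292, 136) [55.3 50.1 24. ]
(300, 230) [ 4.3 47.9 24. ]
(298, 250) [-6.4 49.5 24. ]
(297, 345) [-57.1  52.2  24. ]
row1 left
(103, 147) [ 55.3 153.1  24. ]
(107, 243) [  3.3 152.6  24. ]
(112, 253) [ -2.3 150.1  24. ]
(116, 355) [-56.9 149.7  24. ]
wall top left inner
(92, 128) [ 65.5 157.2  30. ]
(103, 370) [-64.3 155.4  30. ]
right wall floor
```

>>> drive_tool(
  series=[
    [0, 0.01, 0, -0.07, 0, 0.015, 0.005],
    [0, 0.03, 0, -0.134, 0, 0.03, 0.005],
    [0, 0.06, 0, -0.134, 0, 0.03, 0.005],
    [0.001, 0.09, 0, -0.134, 0, 0.03, 0.005],
    [0.002, 0.12, 0, -0.134, 0, 0.03, 0.005],
    [0.002, 0.145, 0, -0.134, 0, 0.03, 0.005],
    [0.002, 0.161, 0, -0.134, 0, 0.03, 0.005],
    [0.002, 0.161, 0, -0.134, 0, 0.03, 0.005],
    [0.002, 0.161, 0, -0.134, 0, 0.03, 0.005],
    [0.002, 0.161, 0, -0.134, 0, 0.03, 0.005],
  ],
)

```text
t: 7.55
tcp_pos: [514.8, 19.0, 151.5]
eef_rot: [[0.995, 0.1, -0.004], [0.098, -0.986, -0.135], [-0.018, 0.134, -0.991]]
wrist_force: [-0.5, 0.2, -1.5]
width: 0.179
```

```bash
cat >> h.py <<'E'
TIP=np.array([-2.9,0,0])
def rk(x=(0.134,104.2,51.2,-2.9,-0.024,0.029)):
    from scipy.spatial.transform import Rotation as Ro
    o=r.get_obs();R=o['eef_rot'];t=o['tcp_pos'];M=np.c_[R[:,0],-R[:,1],-R[:,2]]
    pitch,off,gz,dx,yaw,roll=x
    P=Ro.from_euler('xyz',[pitch,roll,yaw]).as_matrix();g=np.array([0,-105.,66])
    w=lambda p:t+M@(np.array([dx,off-105,66-gz])+P@(np.array(p,float)-g))
    print('tips bed',*[w2b(w((q,0,0))).round(1) for q in(-50,0,50)],'handle end z',w((0,-198,66))[2].round(1))
    return w
def ovr(tag,x):
    w=rk(x);L=[[[-50,0,0],[50,0,0],[50,0,39],[-50,0,39],[-50,0,0]],[[0,-54,76],[0,-198,76],[0,-198,56],[0,-54,56],[0,-54,76]]]
    for pre,cr in(('t',(145,170,300,260)),('s',(150,145,280,265))):
        f=pre+tag+'.png';a=cv2.imread('pics/'+f);u0,v0,u1,v1=cr
        a=cv2.resize(a[v0:v1,u0:u1],None,fx=5,fy=5,interpolation=cv2.INTER_CUBIC)
        for l in L:
            q=np.array([(proj(f,w(p))-[u0,v0]+.5)*5 for p in l]);cv2.polylines(a,[np.int32(q)],False,(0,0,255),1,cv2.LINE_AA)
        cv2.imwrite('pics/ov_'+f,a)
X0=(0.134,104.2,51.2,-2.9,-0.024,0.029)
E
python3 -c "
from h import *
state('6');ovr('6',X0)"
```

```text
t 7.55 tcp [514.8  19.  151.5] yaw 0.098 w 15.3 F [-0.5  0.2 -1.5]
rake bed xyz [  2.4 141.2  82.5] tipz 96.5
tips bed [-49.9 140.2  88.5] [  0.  139.9  86.3] [ 50.  139.7  84.2] handle end z 166.5
```

View pics/ov_s6.png

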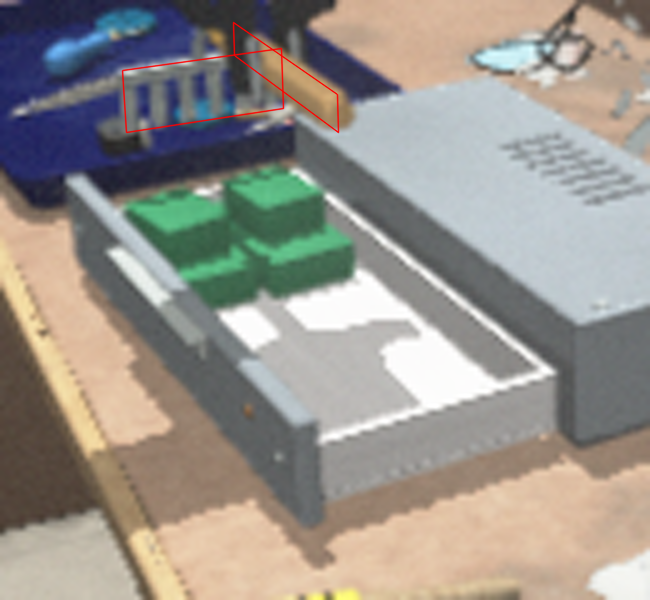

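```bash
python3 - <<'E'
import cv2,numpy as np
a=cv2.imread('pics/s6.png')[143:183,165:225];a=cv2.resize(a,None,fx=12,fy=12,interpolation=cv2.INTER_CUBIC)
b=cv2.imread('pics/t6.png')[170:230,145:205];cv2.imwrite('pics/z2.png',a);cv2.imwrite('pics/z3.png',cv2.resize(b,None,fx=9,fy=9,interpolation=cv2.INTER_CUBIC))
E
```

```text
(no output)
```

View pics/z2.png

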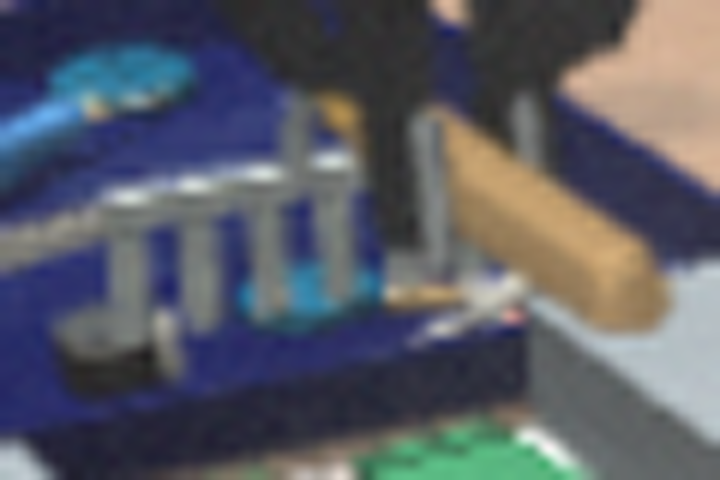

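View pics/z3.png

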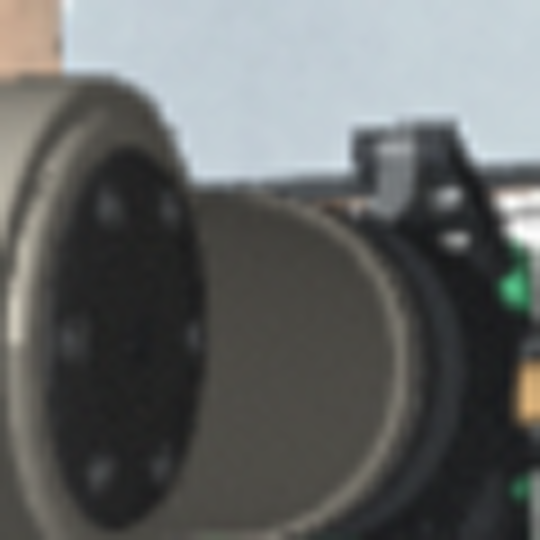

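```bash
python3 - <<'E'
from fit import *
o=r.get_obs()
S=lambda u,v:np.array([165+u/12-.5,143+v/12-.5])
obs=[('s6.png',(-50,0,39),S(103,203)),('s6.png',(-27.2,0,0),S(203,330)),('s6.png',(9.1,0,0),S(340,303)),('s6.png',(0,-198,66),S(632,285)),('s6.png',(0,-54,66),S(345,115)),]
x,w=fit(o['tcp_pos'],o['eef_rot'],obs)
print(x.round(3).tolist())
for p in((0,0,0),(-50,0,0),(50,0,0),(0,-198,66)): print(p,w(p).round(1),w2b(w(p)).round(1))
for p in [(-50,0,39),(-27.2,0,0),(9.1,0,0),(0,-198,66)]: print((proj('s6.png',rk(X0)(p))-[165,143]+.5)*12)
E
```

```text
pitch 0.130 off 117.3 gz 52.0 dx -1.3 yaw 0.009 roll -0.039
res [-0.5  0.1 -0.   0.1 -0.3 -0.2 -0.3 -0.1  1.2  0. ]
[0.13, 117.319, 51.975, -1.303, 0.009, -0.039]
(0, 0, 0) [502.1 136.8  97.4] [  1.  152.6  83.4]
(-50, 0, 0) [452.4 131.2  96.4] [-48.9 150.8  82.4]
(50, 0, 0) [551.8 142.4  98.4] [ 51.  154.5  84.4]
(0, -198, 66) [522.8 -59.9 164.2] [  7.  -45.  150.2]
tips bed [-49.9 140.2  88.5] [  0.  139.9  86.3] [ 50.  139.7  84.2] handle end z 166.5
[113.39230949 192.19699807]
tips bed [-49.9 140.2  88.5] [  0.  139.9  86.3] [ 50.  139.7  84.2] handle end z 166.5
[212.68331115 328.96241096]
tips bed [-49.9 140.2  88.5] [  0.  139.9  86.3] [ 50.  139.7  84.2] handle end z 166.5
[349.99403988 307.85045103]
tips bed [-49.9 140.2  88.5] [  0.  139.9  86.3] [ 50.  139.7  84.2] handle end z 166.5
[630.8015608  296.51950423]
```

>>> drive_tool(
  series=[
    [0, 0, -0.005, 0, 0, -0.012, 0.005],
    [0, 0, -0.012, 0, 0, -0.025, 0.005],
    [0, 0, -0.02, 0, 0, -0.025, 0.005],
    [0, 0, -0.028, 0, 0, -0.025, 0.005],
    [0, 0, -0.035, 0, 0, -0.025, 0.005],
    [0, 0, -0.042, 0, 0, -0.025, 0.005],
    [0, 0, -0.048, 0, 0, -0.025, 0.005],
    [0, 0, -0.052, 0, 0, -0.025, 0.005],
    [0, 0, -0.052, 0, 0, -0.025, 0.005],
    [0, 0, -0.052, 0, 0, -0.025, 0.005],
  ],
)

```text
t: 8.65
tcp_pos: [515.1, 18.6, 99.7]
eef_rot: [[0.997, 0.074, -0.007], [0.072, -0.988, -0.135], [-0.017, 0.134, -0.991]]
wrist_force: [0.6, -0.0, -1.4]
width: 0.179
```

```bash
python3 -c "
from h import *
state('7');ovr('7',(0.134,104.5,51.5,-1.5,0.006,0.008))
a=cv2.imread('pics/s7.png')[155:215,165:225];cv2.imwrite('pics/z4.png',cv2.resize(a,None,fx=10,fy=10,interpolation=cv2.INTER_CUBIC))
"
```

```text
t 8.65 tcp [515.1  18.6  99.7] yaw 0.072 w 15.3 F [ 0.6 -0.  -1.4]
rake bed xyz [  5.4 140.8  30.7] tipz 44.7
tips bed [-47.8 140.2  35.6] [  2.2 140.3  34.4] [ 52.2 140.4  33.1] handle end z 114.4
```

View pics/ov_s7.png

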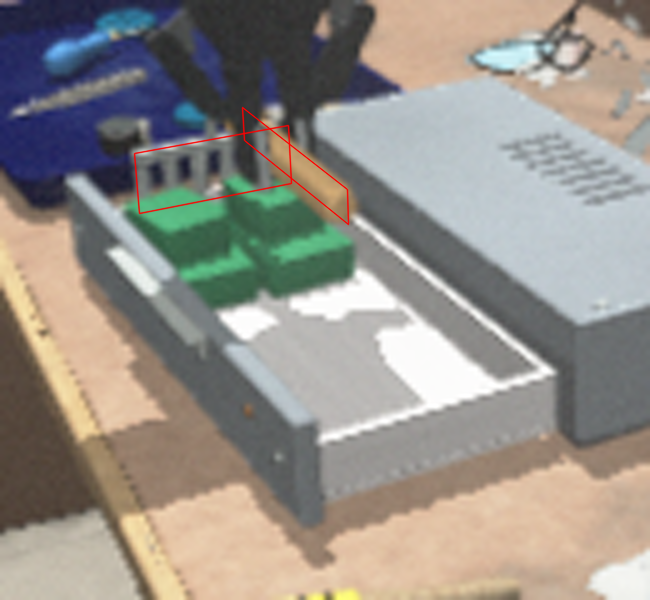

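View pics/z4.png

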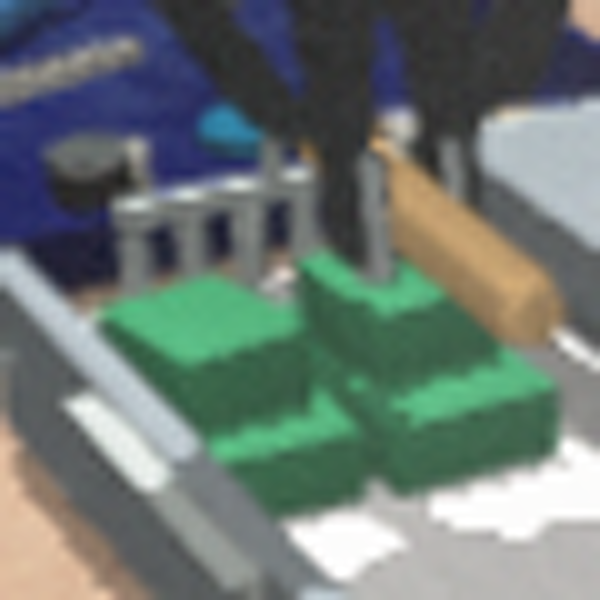

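>>> drive_tool(
  series=[
    [0, 0, -0.004, 0, 0, 0, 0.005],
    [0.0007, -0.01, -0.004, 0, 0, 0, 0.005],
    [0.0015, -0.02, -0.004, 0, 0, 0, 0.005],
    [0.002, -0.03, -0.004, 0, 0, 0, 0.005],
    [0.003, -0.04, -0.004, 0, 0, 0, 0.005],
    [0.0037, -0.05, -0.004, 0, 0, 0, 0.005],
    [0.0045, -0.06, -0.004, 0, 0, 0, 0.005],
    [0.005, -0.068, -0.004, 0, 0, 0, 0.005],
    [0.006, -0.075, -0.004, 0, 0, 0, 0.005],
    [0.006, -0.08, -0.004, 0, 0, 0, 0.005],
  ],
)

```text
t: 9.75
tcp_pos: [521.5, -62.3, 96.1]
eef_rot: [[0.997, 0.073, -0.006], [0.072, -0.988, -0.135], [-0.016, 0.134, -0.991]]
wrist_force: [0.3, 0.5, -1.4]
width: 0.175
```

```bash
python3 -c "
from h import *
state('8');ovr('8',(0.134,104.5,51.5,-1.5,0.006,0.008))
"
```

```text
t 9.75 tcp [521.5 -62.3  96.1] yaw 0.072 w 15.0 F [ 0.3  0.5 -1.4]
rake bed xyz [ 5.9 59.6 27.1] tipz 41.1
tips bed [-47.8  58.7  31.6] [ 2.2 58.8 30.4] [52.2 58.8 29.1] handle end z 110.6
```

View pics/ov_s8.png

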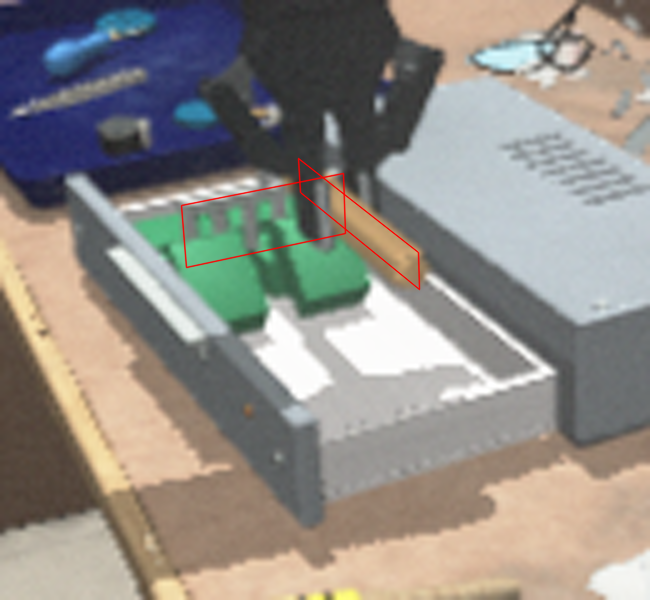

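View pics/a8.png

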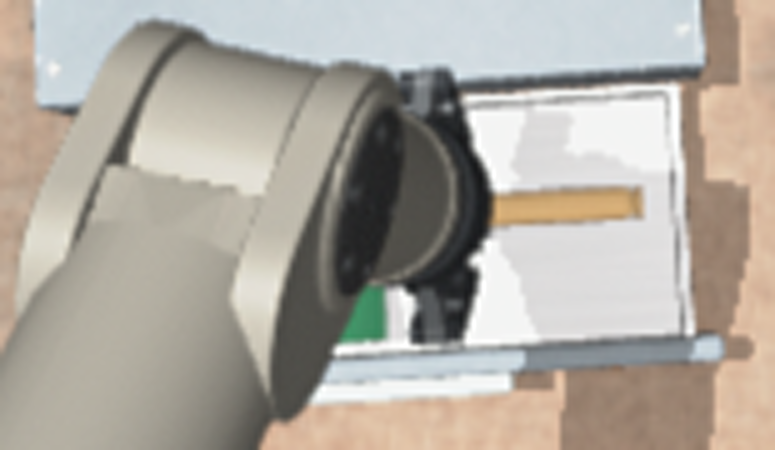

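>>> drive_tool(
  series=[
    [0, -0.004, 0, 0, 0, 0, 0.005],
    [0.0005, -0.008, 0, 0, 0, 0, 0.005],
    [0.001, -0.012, 0, 0, 0, 0, 0.005],
    [0.001, -0.016, 0, 0, 0, 0, 0.005],
    [0.0015, -0.02, 0, 0, 0, 0, 0.005],
    [0.002, -0.023, 0, 0, 0, 0, 0.005],
    [0.002, -0.026, 0, 0, 0, 0, 0.005],
    [0.002, -0.028, 0, 0, 0, 0, 0.005],
    [0.002, -0.028, 0, 0, 0, 0, 0.005],
    [0.002, -0.028, 0, 0, 0, 0, 0.005],
  ],
)

```text
t: 10.85
tcp_pos: [523.2, -90.8, 96.0]
eef_rot: [[0.997, 0.072, -0.007], [0.071, -0.988, -0.136], [-0.017, 0.135, -0.991]]
wrist_force: [0.3, -0.1, -1.8]
width: 0.178
```

```bash
python3 -c "
from h import *
state('9');ovr('9',(0.134,104.5,51.5,-1.5,0.006,0.008))
"
```

```text
t 10.85 tcp [523.2 -90.8  96. ] yaw 0.071 w 15.2 F [ 0.3 -0.1 -1.8]
rake bed xyz [ 5.5 31.1 27. ] tipz 41.0
tips bed [-48.   30.5  31.5] [ 2.  30.5 30.3] [52.  30.6 29. ] handle end z 110.5
```

View pics/b9.png

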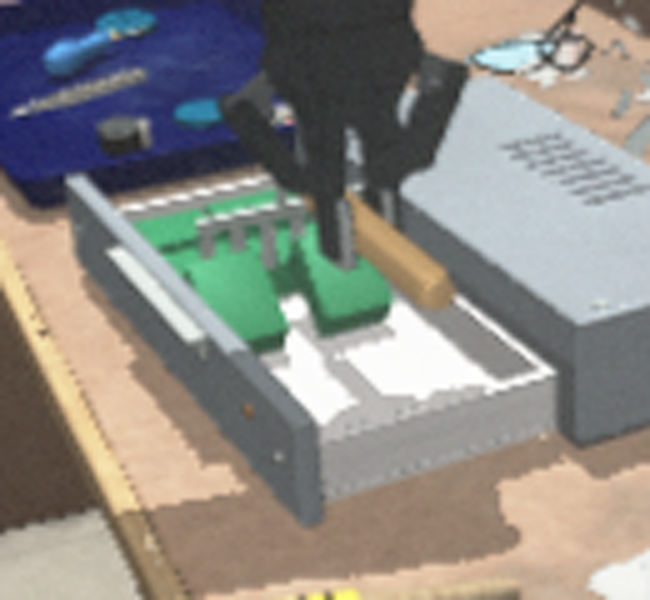

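View pics/ov_t9.png

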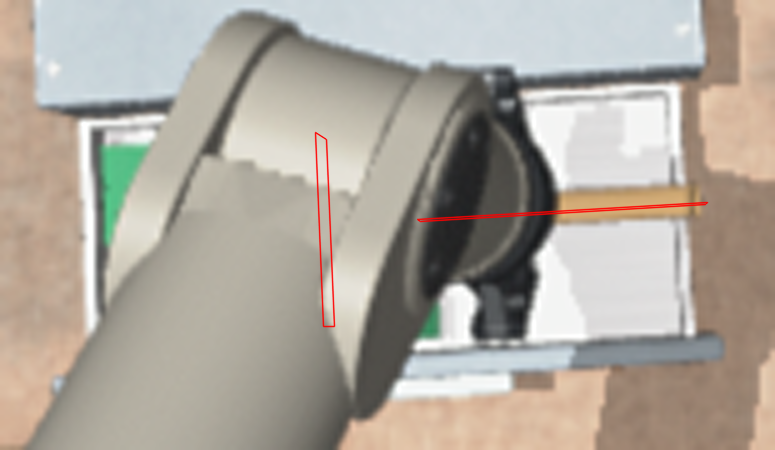

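```bash
python3 -c "
from h import *
a=cv2.imread('pics/s9.png')[175:220,165:235];cv2.imwrite('pics/z5.png',cv2.resize(a,None,fx=11,fy=11,interpolation=cv2.INTER_CUBIC))
"
```

```text
(no output)
```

View pics/z5.png

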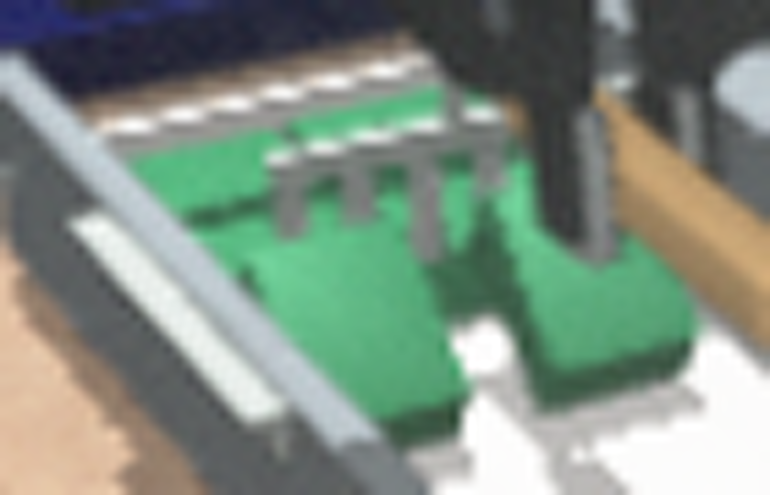

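>>> drive_tool(
  series=[
    [0, -0.003, 0, 0, 0, 0, 0.005],
    [0.0005, -0.006, 0, 0, 0, 0, 0.005],
    [0.001, -0.009, 0, 0, 0, 0, 0.005],
    [0.001, -0.012, 0, 0, 0, 0, 0.005],
    [0.001, -0.015, 0, 0, 0, 0, 0.005],
    [0.0015, -0.018, 0, 0, 0, 0, 0.005],
    [0.0015, -0.02, 0, 0, 0, 0, 0.005],
    [0.002, -0.022, 0, 0, 0, 0, 0.005],
    [0.002, -0.022, 0, 0, 0, 0, 0.005],
    [0.002, -0.022, 0, 0, 0, 0, 0.005],
  ],
)

```text
t: 11.95
tcp_pos: [525.1, -113.0, 95.9]
eef_rot: [[0.997, 0.072, -0.007], [0.071, -0.988, -0.136], [-0.017, 0.136, -0.991]]
wrist_force: [1.0, 0.2, -2.2]
width: 0.177
```

```bash
python3 -c "
from h import *
state('10');rk((0.134,108,51.5,-1.5,0.006,0.008))
a=cv2.imread('pics/s10.png')[175:220,165:235];cv2.imwrite('pics/z6.png',cv2.resize(a,None,fx=11,fy=11,interpolation=cv2.INTER_CUBIC))
"
```

```text
t 11.95 tcp [ 525.1 -113.    95.9] yaw 0.071 w 15.1 F [ 1.   0.2 -2.2]
rake bed xyz [ 5.7  8.9 26.9] tipz 40.9
tips bed [-47.7  11.7  31. ] [ 2.2 11.7 29.7] [52.2 11.8 28.4] handle end z 110.0
```

View pics/z6.png

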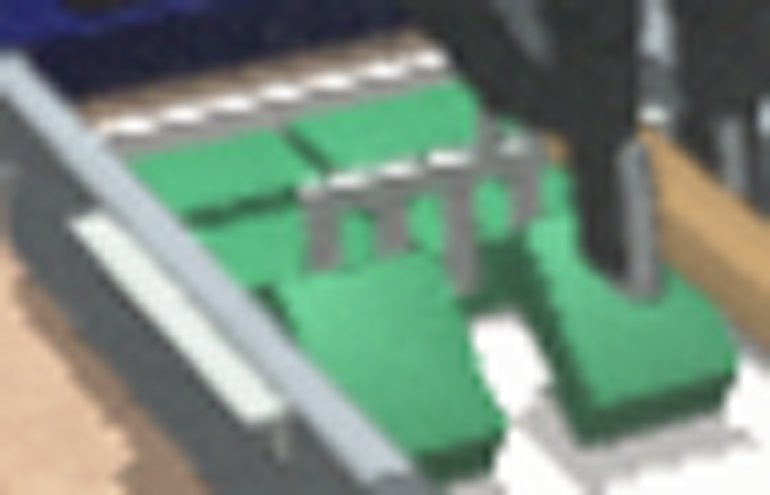

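```bash
python3 - <<'E'
from h import *
S=lambda n,u,v,z:print(n,w2b(onz('s10.png',165+u/11-.5,175+v/11-.5,z)).round(1))
S('far blk front bottom L',590,442,14);S('far blk front bottom R',732,392,14);S('far front top L',600,405,38);S('far front top R',735,355,38);S('front top as z30',600,405,32)
S('near front bottom R',490,472,14);S('near front top R',503,432,38)
S('row2 far front bottom L?',480,312,14)
S('gap row1/2 near',190,218,38);S('gap2',290,200,38)
S('near rear top L',275,290,38);S('near rear top R',430,250,38)
print(proj('s10.png',b2w((-5,50,24)))*0+ (proj('s10.png',b2w((-5,50,24)))-[165,175]+.5)*11,(proj('s10.png',b2w((-57,50,24)))-[165,175]+.5)*11)
E
```

```text
far blk front bottom L [  9.8 -25.7   0. ]
far blk front bottom R [ 52.8 -19.9   0. ]
far front top L [  2.2 -51.5  24. ]
far front top R [ 42.6 -44.5  24. ]
front top as z30 [  6.8 -40.7  18. ]
near front bottom R [-18.3 -27.2   0. ]
near front top R [-23.8 -52.   24. ]
row2 far front bottom L? [15.7 58.7  0. ]
gap row1/2 near [-46.6 107.8  24. ]
gap2 [-19.1 104.6  24. ]
near rear top L [-42.8  52.6  24. ]
near rear top R [ 1.2 54.1 24. ]
[414.18463428 260.87883325] [226.57806213 306.3252974 ]
```

```bash
python3 - <<'E'
from h import *
for X in [(0.134,108,51.5,-1.5,0.006,0.008),(0.134,104.5,51.5,-1.5,0.006,0.008),(0.134,112,51.5,-1.5,0.006,0.008),(0.16,108,51.5,-1.5,0.006,0.008)]:
    w=rk(X)
    for p in((-9.1,0,0),(-50,0,39),(-45.4,0,0),(0,-198,66)): print(p,(proj('s10.png',w(p))-[165,175]+.5)*11)
a=cv2.imread('pics/s10.png')[165:235,200:260];cv2.imwrite('pics/z7.png',cv2.resize(a,None,fx=8,fy=8,interpolation=cv2.INTER_CUBIC))
a=cv2.imread('pics/t10.png')[175:245,220:320];cv2.imwrite('pics/z8.png',cv2.resize(a,None,fx=7,fy=7,interpolation=cv2.INTER_CUBIC))
E
```

```text
tips bed [-47.7  11.7  31. ] [ 2.2 11.7 29.7] [52.2 11.8 28.4] handle end z 110.0
(-9.1, 0, 0) [462.75541905 296.04322518]
(-50, 0, 39) [301.32864917 187.30962581]
(-45.4, 0, 0) [328.83572562 325.94732866]
(0, -198, 66) [857.7446077  350.09747043]
tips bed [-47.7   8.2  31.4] [ 2.2  8.3 30.2] [52.2  8.3 28.9] handle end z 110.5
(-9.1, 0, 0) [467.92580272 299.41527849]
(-50, 0, 39) [306.19005558 190.46958429]
(-45.4, 0, 0) [333.69142308 329.46695582]
(0, -198, 66) [865.47531725 354.40487899]
tips bed [-47.7  15.7  30.4] [ 2.2 15.7 29.1] [52.2 15.8 27.9] handle end z 109.5
(-9.1, 0, 0) [456.88363579 292.2137287 ]
(-50, 0, 39) [295.80900767 183.72180852]
(-45.4, 0, 0) [323.32191126 321.95066888]
(0, -198, 66) [848.97729837 345.21248761]
tips bed [-47.7  13.4  33.7] [ 2.3 13.4 32.4] [52.3 13.5 31.1] handle end z 107.6
(-9.1, 0, 0) [459.65062361 283.87852506]
(-50, 0, 39) [299.62837949 176.19722859]
(-45.4, 0, 0) [325.70854462 313.56874797]
(0, -198, 66) [857.76977941 360.39810519]
```

View pics/z8.png

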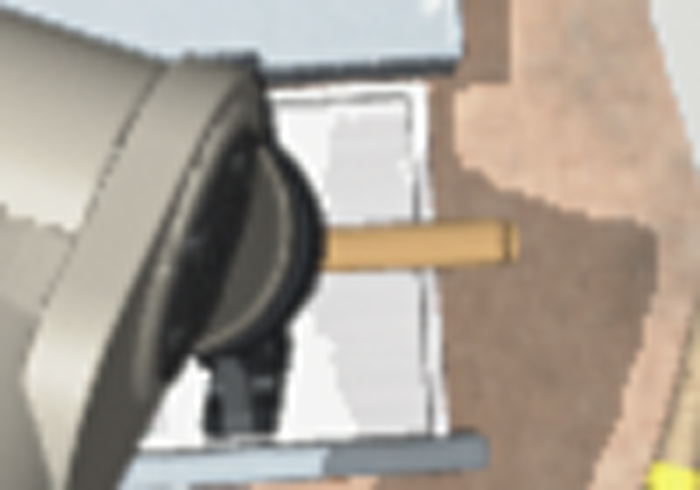

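>>> drive_tool(
  series=[
    [0, 0.0, 0.01, 0, 0, 0, 0.005],
    [0, 0, 0.02, 0, 0, 0, 0.005],
    [0, 0, 0.03, 0, 0, 0, 0.005],
    [0, 0, 0.045, 0, 0, 0, 0.005],
    [0, -0.02, 0.05, 0, 0, 0, 0.005],
    [0, -0.05, 0.05, 0, 0, 0, 0.005],
    [0, -0.09, 0.05, 0, 0, 0, 0.005],
    [0, -0.12, 0.05, 0, 0, 0, 0.005],
    [0, -0.14, 0.05, 0, 0, 0, 0.005],
    [0, -0.14, 0.05, 0, 0, 0, 0.005],
  ],
)

```text
t: 13.05
tcp_pos: [523.9, -258.4, 147.7]
eef_rot: [[0.998, 0.066, -0.006], [0.064, -0.988, -0.141], [-0.016, 0.14, -0.99]]
wrist_force: [-0.0, -0.3, -1.8]
width: 0.177
```

```bash
python3 -c "
from h import *
state('11')
a=cv2.imread('pics/s11.png')[170:230,165:245];cv2.imwrite('pics/z9.png',cv2.resize(a,None,fx=10,fy=10,interpolation=cv2.INTER_CUBIC))
"
```

```text
t 13.05 tcp [ 523.9 -258.4  147.7] yaw 0.064 w 15.1 F [-0.  -0.3 -1.8]
rake bed xyz [  -5.7 -136.1   78.7] tipz 92.7
```

View pics/z9.png

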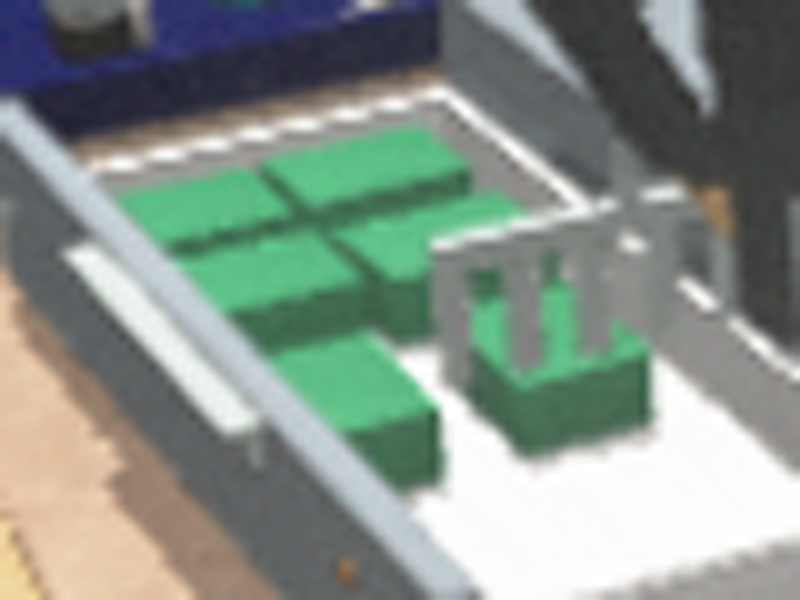

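View pics/a11.png

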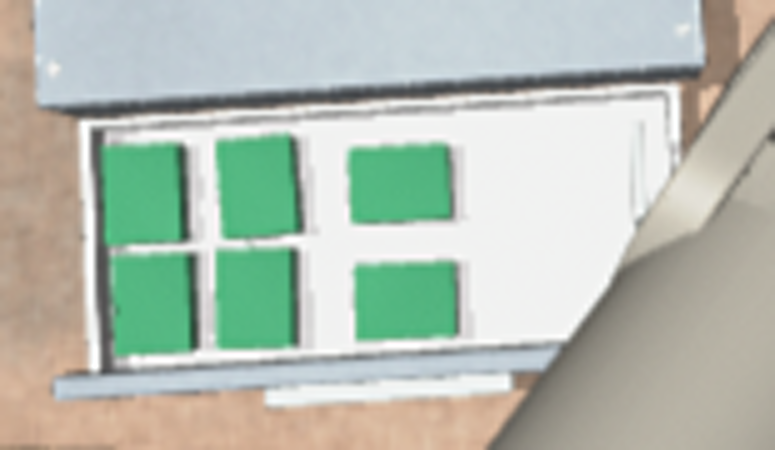

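```bash
cat > blocks.py <<'E'
from h import *
def blocks(f):
    im=cv2.imread('pics/'+f);h=cv2.cvtColor(im,cv2.COLOR_BGR2HSV)
    m=((h[...,0]>60)&(h[...,0]<90)&(h[...,1]>100)&(h[...,2]>110)).astype(np.uint8); m[:, :140]=0
    m[260:]=0;m[:165]=0
    n,l,s,c=cv2.connectedComponentsWithStats(m)
    for i in range(1,n):
        if s[i,4]<25: continue
        p=np.argwhere(l==i)[:,::-1]
        q=np.array([w2b(onz(f,u,v,38)) for u,v in p])[:,:2].astype(np.float32)
        rc=cv2.minAreaRect(q); A=np.abs(np.subtract(q.max(0),q.min(0)))
        print('ctr',q.mean(0).round(1),'ext',A.round(0),'rect',np.round(rc[1],0),'ang',round(rc[2],1))
E
python3 -c "
from blocks import *
blocks('t11.png');rk((0.134,108,51.5,-1.5,0.006,0.008))"
```

```text
ctr [28.9 70. ] ext [51. 42.] rect [52. 41.] ang 2.3
ctr [ 28.9 133. ] ext [52. 41.] rect [41. 51.] ang 87.9
ctr [25.8 -7.4] ext [39. 53.] rect [52. 38.] ang 87.1
ctr [-31.  129.3] ext [51. 41.] rect [41. 51.] ang 87.9
ctr [-31.1  73.8] ext [51. 41.] rect [40. 51.] ang 87.8
ctr [-37.   -6.6] ext [38. 53.] rect [51. 37.] ang 87.1
tips bed [ -57.9 -128.    81.6] [  -8.  -128.    80.4] [  42.  -128.    79.2] handle end z 160.7
```

>>> drive_tool(
  series=[
    [-0.001, 0.04, 0, 0, 0, 0.005, 0.005],
    [-0.002, 0.08, 0, 0, 0, 0.005, 0.005],
    [-0.003, 0.12, 0, 0, 0, 0.005, 0.005],
    [-0.004, 0.15, 0, 0, 0, 0.005, 0.005],
    [-0.005, 0.165, 0, 0, 0, 0.005, 0.005],
    [-0.005, 0.165, -0.0, 0, 0, 0.005, 0.005],
    [-0.005, 0.165, -0.02, 0, 0, 0.005, 0.005],
    [-0.005, 0.165, -0.04, 0, 0, 0.005, 0.005],
    [-0.005, 0.165, -0.055, 0, 0, 0.005, 0.005],
    [-0.005, 0.165, -0.06, 0, 0, 0.005, 0.005],
  ],
)

```text
t: 14.15
tcp_pos: [518.9, -88.5, 85.3]
eef_rot: [[0.997, 0.076, -0.009], [0.074, -0.988, -0.137], [-0.019, 0.135, -0.991]]
wrist_force: [-0.2, 0.2, -1.6]
width: 0.178
```

```bash
cat >> h.py <<'E'
X1=(0.134,108,51.5,-1.5,0.006,0.008)
E
python3 -c "
from h import *
state('12');ovr('12',X1)"
```

```text
t 14.15 tcp [518.9 -88.5  85.3] yaw 0.074 w 15.2 F [-0.2  0.2 -1.6]
rake bed xyz [ 0.9 33.7 16.3] tipz 30.3
tips bed [-51.7  36.1  21.4] [-1.7 36.3 20.1] [48.3 36.5 18.8] handle end z 100.5
```

View pics/ov_s12.png

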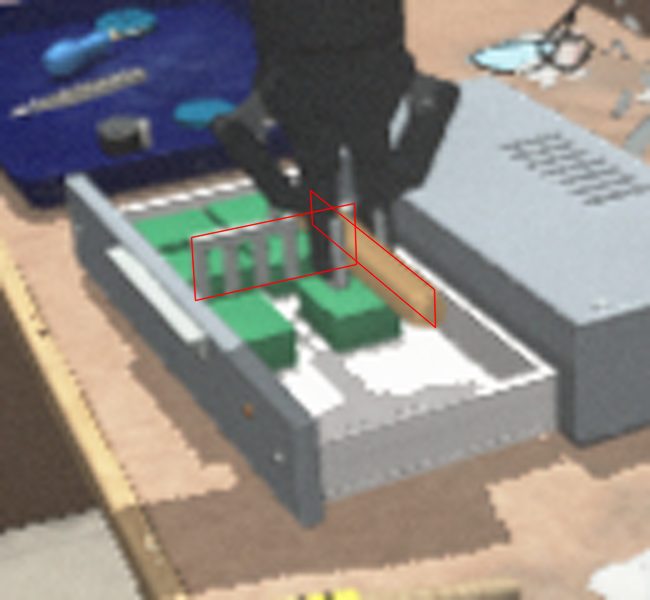

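>>> drive_tool(
  series=[
    [0.0, 0, -0.007, 0, 0, 0, 0.005],
    [0.0, 0, -0.014, 0, 0, 0, 0.005],
    [0.0, 0, -0.014, 0, 0, 0, 0.005],
    [0.0005, -0.008, -0.014, 0, 0, 0, 0.005],
    [0.001, -0.018, -0.014, 0, 0, 0, 0.005],
    [0.002, -0.028, -0.014, 0, 0, 0, 0.005],
    [0.003, -0.038, -0.014, 0, 0, 0, 0.005],
    [0.0035, -0.048, -0.014, 0, 0, 0, 0.005],
    [0.0045, -0.058, -0.014, 0, 0, 0, 0.005],
    [0.005, -0.068, -0.014, 0, 0, 0, 0.005],
  ],
)

```text
t: 15.25
tcp_pos: [524.9, -157.5, 72.3]
eef_rot: [[0.997, 0.076, -0.007], [0.074, -0.988, -0.136], [-0.017, 0.135, -0.991]]
wrist_force: [-0.5, 1.6, -2.3]
width: 0.181
```

```bash
python3 -c "
from h import *
state('13');ovr('13',X1)"
```

```text
t 15.25 tcp [ 524.9 -157.5   72.3] yaw 0.074 w 15.4 F [-0.5  1.6 -2.3]
rake bed xyz [  1.8 -35.5   3.3] tipz 17.3
tips bed [-51.9 -34.9   7.5] [ -1.9 -34.8   6.2] [ 48.1 -34.8   5. ] handle end z 87.0
```

View pics/ov_s13.png

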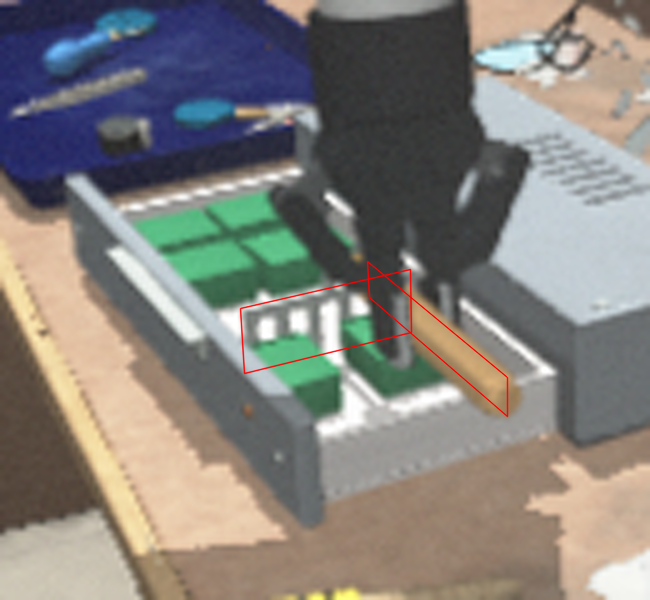

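>>> drive_tool(
  series=[
    [0.0005, -0.008, 0, 0, 0, 0, 0.005],
    [0.001, -0.016, 0, 0, 0, 0, 0.005],
    [0.002, -0.023, 0, 0, 0, 0, 0.005],
    [0.002, -0.029, 0, 0, 0, 0, 0.005],
    [0.0025, -0.034, 0, 0, 0, 0, 0.005],
    [0.003, -0.038, 0, 0, 0, 0, 0.005],
    [0.003, -0.041, 0, 0, 0, 0, 0.005],
    [0.003, -0.041, 0, 0, 0, 0, 0.005],
    [0.003, -0.039, 0, 0, 0, 0, 0.005],
    [0.003, -0.035, 0.02, 0, 0, 0, 0.005],
  ],
)

```text
t: 16.35
tcp_pos: [525.1, -193.5, 90.4]
eef_rot: [[0.997, 0.073, -0.013], [0.071, -0.988, -0.137], [-0.023, 0.136, -0.99]]
wrist_force: [0.6, -0.5, -1.3]
width: 0.178
```

```bash
python3 -c "
from h import *
state('14');ovr('14',X1)"
```

```text
t 16.35 tcp [ 525.1 -193.5   90.4] yaw 0.071 w 15.2 F [ 0.6 -0.5 -1.3]
rake bed xyz [ -0.4 -71.5  21.4] tipz 35.4
tips bed [-49.3 -70.2  29.1] [  0.7 -70.1  28.1] [ 50.7 -70.   27.1] handle end z 109.2
```

View pics/ov_s14.png

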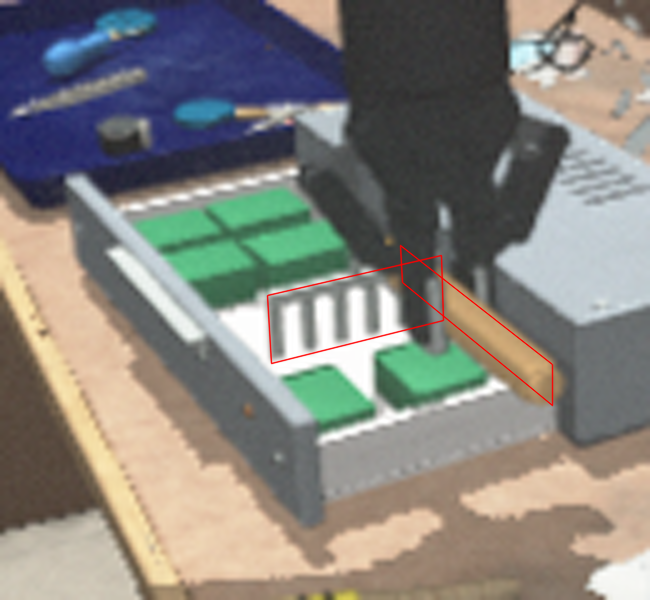

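View pics/a14.png

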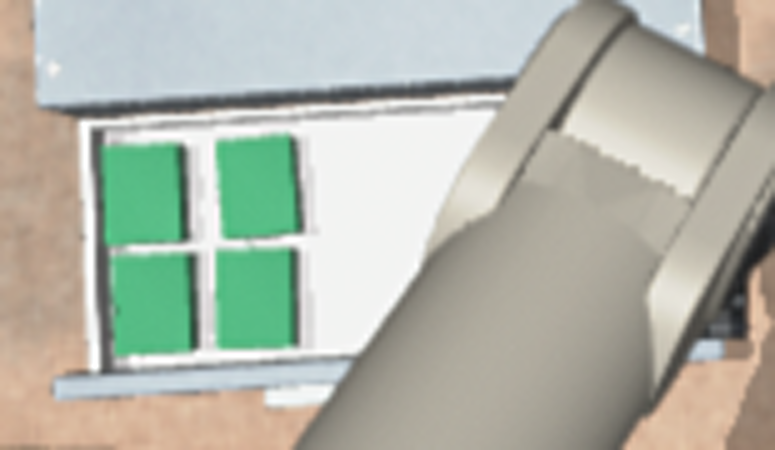

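>>> drive_tool(
  series=[
    [0, 0.01, 0.02, 0, 0, 0.0, 0.005],
    [-0.003, 0.04, 0.025, 0, 0, 0.0, 0.005],
    [-0.006, 0.08, 0.025, 0, 0, 0.0, 0.005],
    [-0.009, 0.115, 0.025, 0, 0, 0.0, 0.005],
    [-0.012, 0.15, 0.025, 0, 0, 0.0, 0.005],
    [-0.0135, 0.165, 0.025, 0, 0, 0.0, 0.005],
    [-0.0135, 0.171, 0.025, 0, 0, 0, 0.005],
    [-0.0135, 0.171, 0.015, 0, 0, 0, 0.005],
    [-0.0135, 0.171, 0.008, 0, 0, 0, 0.005],
    [-0.0135, 0.171, 0.006, 0, 0, 0, 0.005],
  ],
)

```text
t: 17.45
tcp_pos: [514.9, -25.4, 99.3]
eef_rot: [[0.997, 0.071, -0.005], [0.07, -0.988, -0.141], [-0.015, 0.14, -0.99]]
wrist_force: [0.7, -0.1, -0.8]
width: 0.179
```

```bash
python3 -c "
from h import *
state('15');ovr('15',X1)
a=cv2.imread('pics/s15.png')[160:210,165:235];cv2.imwrite('pics/z15.png',cv2.resize(a,None,fx=11,fy=11,interpolation=cv2.INTER_CUBIC))"
```

```text
t 17.45 tcp [514.9 -25.4  99.3] yaw 0.07 w 15.3 F [ 0.7 -0.1 -0.8]
rake bed xyz [ 2.2 96.9 30.3] tipz 44.3
tips bed [-50.5  99.8  34.4] [-0.5 99.8 33.2] [49.5 99.8 32.1] handle end z 114.5
```

View pics/ov_s15.png

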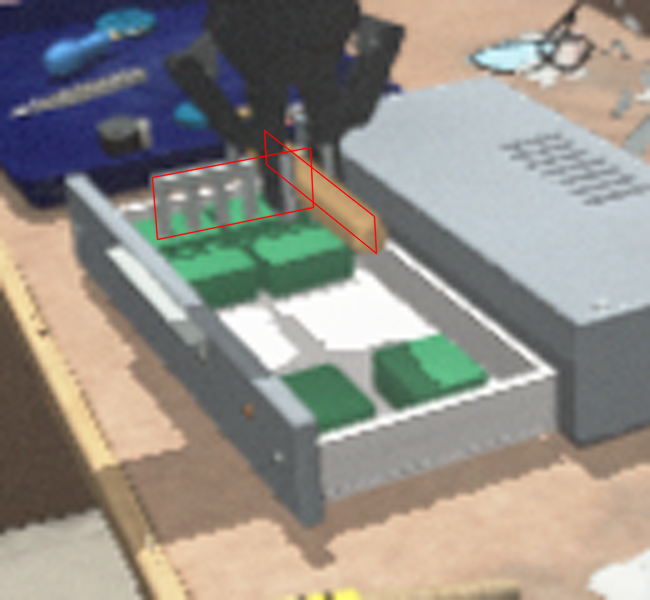

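View pics/z15.png

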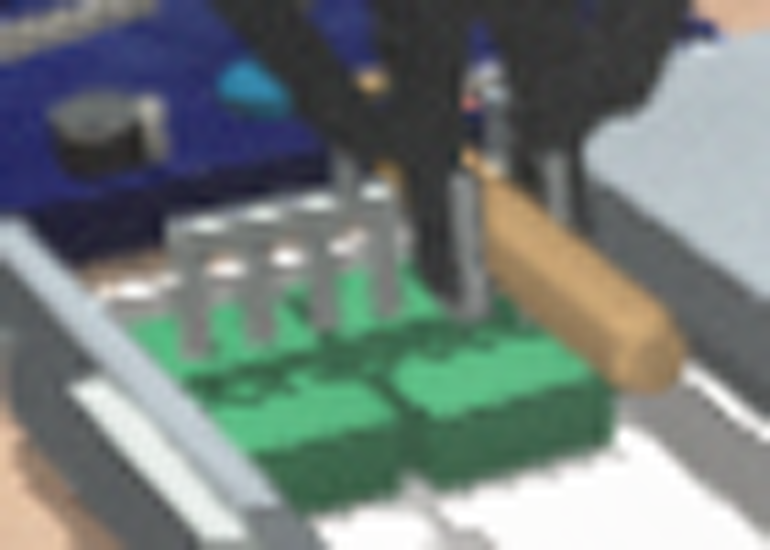

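View pics/ov_t15.png

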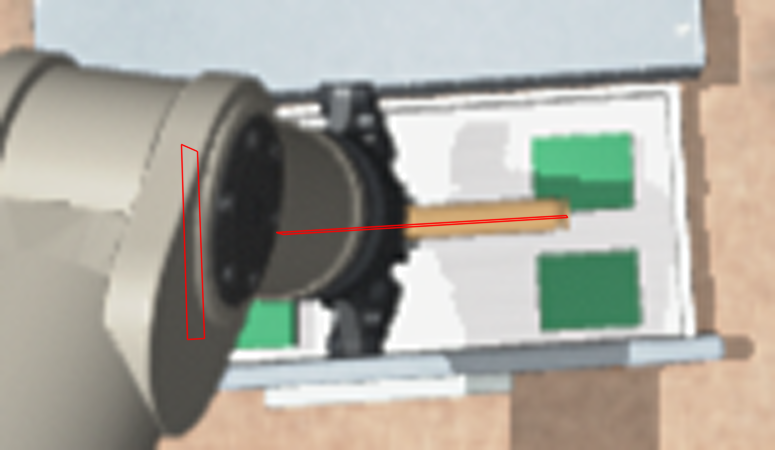

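```bash
python3 - <<'E'
from h import *
q=lambda p:((proj('s15.png',p)-[165,160]+.5)*11).round(0)
w=rk(X1)
for x in(-45.4,-27.2,-9.1,9.1): print('tine',x,q(w((x,0,0))))
print('head near top',q(w((-50,0,39))),'handle end',q(w((0,-198,66))))
for x in(-45,-4,9,40):
    print(x,'row1 front top',q(b2w((x,108 if x<0 else 112,24))),'row2 rear top',q(b2w((x,95 if x<0 else 91,24))))
E
```

```text
tips bed [-50.5  99.8  34.4] [-0.5 99.8 33.2] [49.5 99.8 32.1] handle end z 114.5
tine -45.4 [198. 358.]
tine -27.2 [263. 345.]
tine -9.1 [326. 332.]
tine 9.1 [389. 319.]
head near top [170. 226.] handle end [661. 352.]
-45 row1 front top [195. 381.] row2 rear top [212. 399.]
-4 row1 front top [337. 349.] row2 rear top [355. 365.]
9 row1 front top [376. 334.] row2 rear top [405. 360.]
40 row1 front top [479. 310.] row2 rear top [509. 336.]
```

>>> drive_tool(
  series=[
    [0, 0.001, -0.003, 0, 0, 0, 0.005],
    [0, 0.001, -0.007, 0, 0, 0, 0.005],
    [0, 0.001, -0.011, 0, 0, 0, 0.005],
    [0, 0.001, -0.015, 0, 0, 0, 0.005],
    [0, 0.001, -0.019, 0, 0, 0, 0.005],
    [0, 0.001, -0.023, 0, 0, 0, 0.005],
    [0, 0.001, -0.026, 0, 0, 0, 0.005],
    [0, 0.001, -0.027, 0, 0, 0, 0.005],
    [0, 0.001, -0.027, 0, 0, 0, 0.005],
    [0, 0.001, -0.027, 0, 0, 0, 0.005],
  ],
)

```text
t: 18.55
tcp_pos: [515.6, -24.1, 73.1]
eef_rot: [[0.997, 0.071, -0.003], [0.07, -0.988, -0.141], [-0.013, 0.14, -0.99]]
wrist_force: [-0.3, -1.1, -1.5]
width: 0.18
```

```bash
python3 -c "
from h import *
state('16');ovr('16',X1)"
```

```text
t 18.55 tcp [515.6 -24.1  73.1] yaw 0.07 w 15.4 F [-0.3 -1.1 -1.5]
rake bed xyz [ 3.  98.2  4.1] tipz 18.1
tips bed [-50.2 100.8   7.5] [ -0.2 100.8   6.5] [ 49.8 100.8   5.4] handle end z 87.7
```

View pics/ov_s16.png

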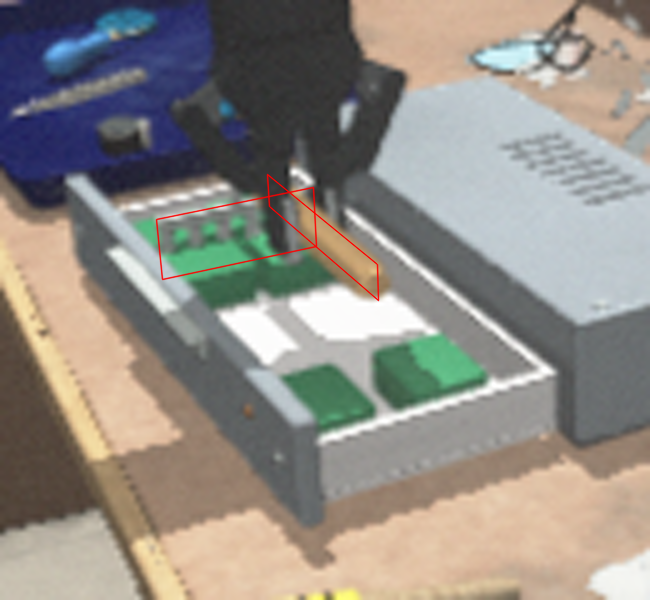

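>>> drive_tool(
  series=[
    [0.0005, -0.006, 0, 0, 0, 0, 0.005],
    [0.001, -0.014, 0, 0, 0, 0, 0.005],
    [0.002, -0.023, 0, 0, 0, 0, 0.005],
    [0.0025, -0.032, 0, 0, 0, 0, 0.005],
    [0.003, -0.041, 0, 0, 0, 0, 0.005],
    [0.004, -0.049, 0, 0, 0, 0, 0.005],
    [0.0045, -0.056, 0, 0, 0, 0, 0.005],
    [0.005, -0.062, 0, 0, 0, 0, 0.005],
    [0.005, -0.066, 0, 0, 0, 0, 0.005],
    [0.005, -0.066, 0, 0, 0, 0, 0.005],
  ],
)

```text
t: 19.65
tcp_pos: [520.6, -91.1, 73.3]
eef_rot: [[0.998, 0.07, -0.003], [0.069, -0.988, -0.141], [-0.013, 0.141, -0.99]]
wrist_force: [-0.2, 0.1, -1.8]
width: 0.176
```

>>> drive_tool(
  series=[
    [0, 0.004, 0, 0, 0, 0, 0.005],
    [0, 0.005, 0.02, 0, 0, 0, 0.005],
    [0, 0.005, 0.045, 0, 0, 0, 0.005],
    [0.003, 0, 0.065, 0, 0, 0, 0.005],
    [0.008, -0.04, 0.065, 0, 0, -0.01, 0.005],
    [0.014, -0.08, 0.065, 0, 0, -0.02, 0.005],
    [0.022, -0.12, 0.065, 0, 0, -0.035, 0.005],
    [0.03, -0.155, 0.065, 0, 0, -0.05, 0.005],
    [0.036, -0.18, 0.065, 0, 0, -0.06, 0.005],
    [0.036, -0.18, 0.065, 0, 0, -0.07, 0.005],
  ],
)

```text
t: 20.65
tcp_pos: [555.5, -276.8, 138.7]
eef_rot: [[1.0, -0.006, -0.014], [-0.008, -0.989, -0.146], [-0.013, 0.146, -0.989]]
wrist_force: [-0.3, 0.2, -1.5]
width: 0.177
```

```bash
python3 -c "
from blocks import *
state('17');rk(X1);blocks('t17.png')"
```

```text
t 20.65 tcp [ 555.5 -276.8  138.7] yaw -0.008 w 15.1 F [-0.3  0.2 -1.5]
rake bed xyz [  32.2 -157.2   69.7] tipz 83.7
tips bed [ -20.1 -145.    72.2] [  29.7 -148.6   71.1] [  79.6 -152.2   69.9] handle end z 152.4
ctr [27.9  9.9] ext [51. 40.] rect [41. 49.] ang 87.4
ctr [  25.7 -106.5] ext [39. 52.] rect [51. 38.] ang 86.7
ctr [ 28.8 133. ] ext [52. 41.] rect [41. 51.] ang 87.9
ctr [-31.2  10. ] ext [51. 40.] rect [40. 51.] ang 87.4
ctr [-31.  129.3] ext [51. 41.] rect [41. 51.] ang 87.9
ctr [-27.8 -88.8] ext [26. 23.] rect [16. 34.] ang 47.9
```

View pics/a17.png

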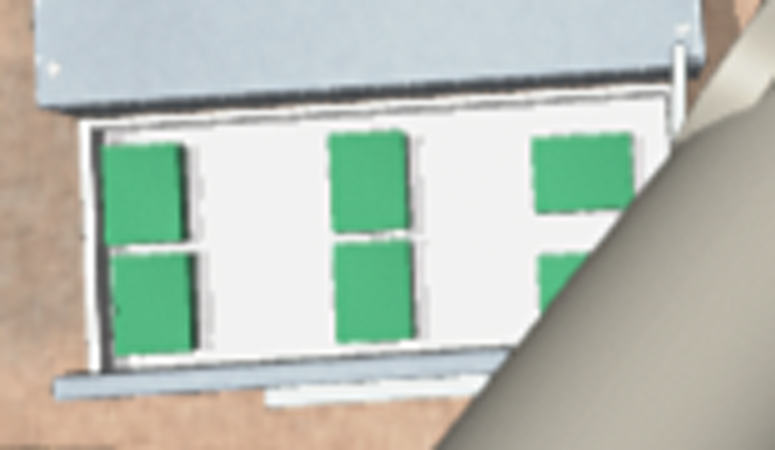

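View pics/b17.png

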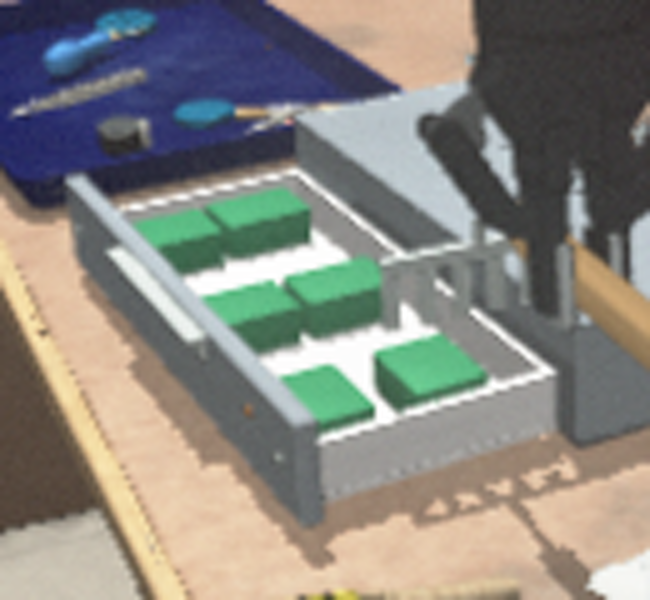

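```bash
python3 - <<'E'
from h import *
w=rk(X1)
for p in((0,0,0),(-50,0,0),(50,0,0),(0,-105,66),(0,-198,66)): print(p,w(p).round(1))
a=cv2.imread('pics/s17.png')[165:245,220:320];cv2.imwrite('pics/z17.png',cv2.resize(a,None,fx=7.5,fy=7.5,interpolation=cv2.INTER_CUBIC))
for x in(-45.4,-27.2,-9.1,9.1,27.2,45.4): print('tine',x,((proj('s17.png',w((x,0,0)))-[220,165]+.5)*7.5).round())
for p in((-50,0,39),(50,0,39),(0,-198,66)): print(p,((proj('s17.png',w(p))-[220,165]+.5)*7.5).round(),((proj('t17.png',w(p))-[145,170]+.5)*5).round())
E
```

```text
tips bed [ -20.1 -145.    72.2] [  29.7 -148.6   71.1] [  79.6 -152.2   69.9] handle end z 152.4
(0, 0, 0) [ 553.3 -161.4   85.1]
(-50, 0, 0) [ 503.3 -161.6   86.2]
(50, 0, 0) [ 603.3 -161.3   83.9]
(0, -105, 66) [ 555.1 -266.   151.7]
(0, -198, 66) [ 555.4 -359.   152.4]
tine -45.4 [ 60. 346.]
tine -27.2 [113. 336.]
tine -9.1 [164. 325.]
tine 9.1 [215. 314.]
tine 27.2 [264. 304.]
tine 45.4 [313. 294.]
(-50, 0, 39) [ 43. 238.] [665. 252.]
(50, 0, 39) [327. 184.] [667.  50.]
(0, -198, 66) [506. 392.] [1083.  151.]
```

View pics/z17.png

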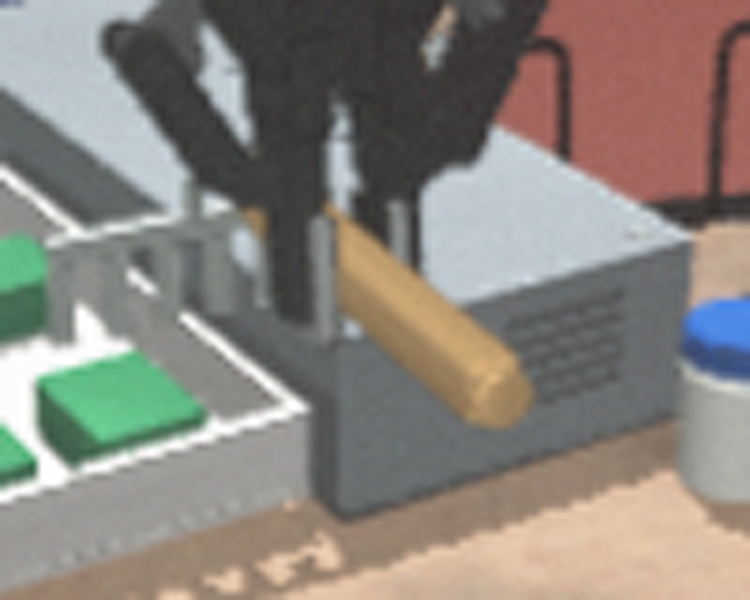

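>>> drive_tool(
  series=[
    [0.004, -0.01, 0, 0.006, 0, 0, 0.005],
    [0.01, -0.025, 0, 0.012, 0, 0, 0.005],
    [0.018, -0.04, 0, 0.012, 0, 0, 0.005],
    [0.026, -0.055, 0, 0.012, 0, 0, 0.005],
    [0.032, -0.068, 0, 0.012, 0, 0.002, 0.005],
    [0.032, -0.071, -0.01, 0.012, 0, 0.002, 0.005],
    [0.032, -0.071, -0.025, 0.012, 0, 0.002, 0.005],
    [0.032, -0.071, -0.04, 0.012, 0, 0.002, 0.005],
    [0.032, -0.071, -0.046, 0.012, 0, 0.002, 0.005],
    [0.032, -0.071, -0.046, 0.012, 0, 0.002, 0.005],
  ],
)

```text
t: 21.75
tcp_pos: [587.4, -340.0, 89.3]
eef_rot: [[1.0, 0.004, -0.017], [0.001, -0.992, -0.126], [-0.018, 0.126, -0.992]]
wrist_force: [0.3, 1.7, -2.0]
width: 0.182
```

```bash
python3 - <<'E'
from h import *
state('18');w=rk(X1)
for p in((0,0,0),(-50,0,0),(50,0,0),(0,-105,66),(0,-198,66)): print(p,w(p).round(1))
a=cv2.imread('pics/s18.png')[155:305,220:370];b=cv2.imread('pics/t18.png')[150:260,280:400]
for p in((-50,0,39),(50,0,39),(-45.4,0,0),(0,-198,66)): print(p,((proj('s18.png',w(p))-[220,155]+.5)*4).round(),((proj('t18.png',w(p))-[280,150]+.5)*5).round())
cv2.imwrite('pics/z18.png',cv2.resize(a,None,fx=4,fy=4,interpolation=cv2.INTER_CUBIC));cv2.imwrite('pics/z18t.png',cv2.resize(b,None,fx=5,fy=5,interpolation=cv2.INTER_CUBIC))
E
```

```text
t 21.75 tcp [ 587.4 -340.    89.3] yaw 0.001 w 15.5 F [ 0.3  1.7 -2. ]
rake bed xyz [  58.2 -222.5   20.3] tipz 34.3
tips bed [   6.4 -217.3   27.4] [  56.3 -220.7   26.3] [ 106.1 -224.1   25.2] handle end z 105.2
(0, 0, 0) [ 585.1 -231.4   40.3]
(-50, 0, 0) [ 535.1 -231.7   41.4]
(50, 0, 0) [ 635.1 -231.1   39.2]
(0, -105, 66) [ 587.2 -336.7  105.7]
(0, -198, 66) [ 587.8 -429.7  105.2]
(-50, 0, 39) [124. 274.] [125. 293.]
(50, 0, 39) [275. 239.] [124. 101.]
(-45.4, 0, 0) [131. 331.] [117. 289.]
(0, -198, 66) [406. 389.] [524. 195.]
```

View pics/z18.png

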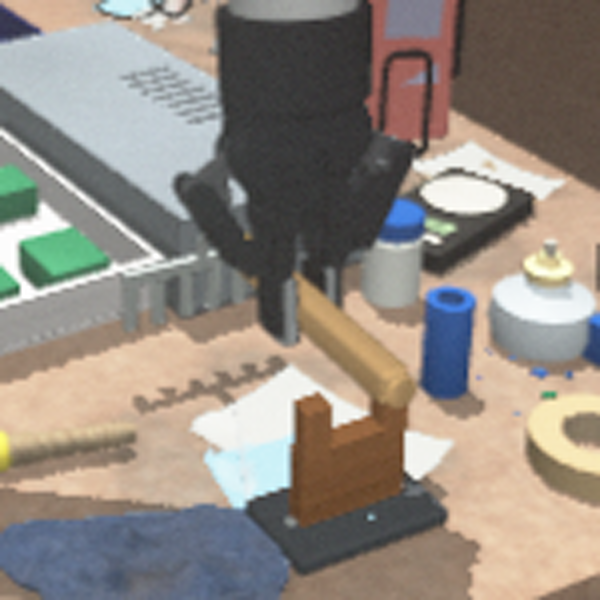

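View pics/z18t.png

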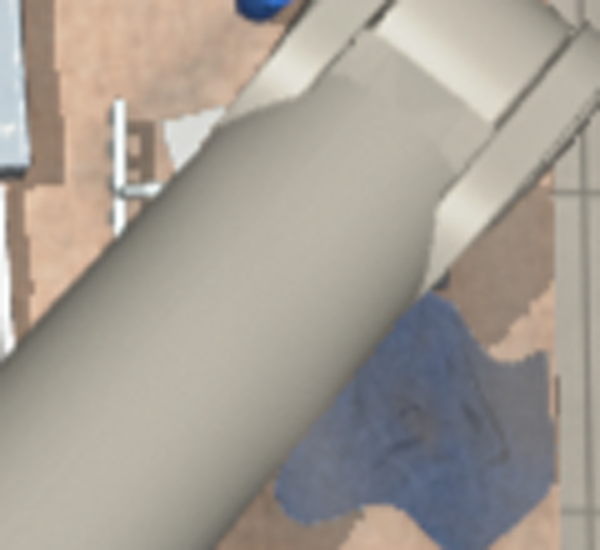

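>>> drive_tool(
  series=[
    [0, -0.002, 0, 0, -0.01, 0, 0.005],
    [0, -0.004, -0.002, 0, -0.01, 0, 0.005],
    [0, -0.004, -0.008, 0, -0.01, 0, 0.005],
    [0, -0.004, -0.014, 0, -0.01, 0, 0.005],
    [0, -0.004, -0.02, 0, -0.01, 0, 0.005],
    [0, -0.004, -0.026, 0, -0.01, 0, 0.005],
    [0, -0.004, -0.031, 0, -0.01, 0, 0.005],
    [0, -0.004, -0.035, 0, -0.01, 0, 0.005],
    [0, -0.004, -0.037, 0, -0.01, 0, 0.005],
    [0, -0.004, -0.037, 0, -0.01, 0, 0.005],
  ],
)

```text
t: 22.85
tcp_pos: [588.6, -345.4, 55.7]
eef_rot: [[1.0, 0.002, -0.004], [0.001, -0.992, -0.128], [-0.004, 0.128, -0.992]]
wrist_force: [-2.5, 2.1, 2.1]
width: 0.179
```

```bash
python3 - <<'E'
from h import *
state('19');w=rk(X1)
for p in((0,0,0),(-50,0,0),(50,0,0),(0,-198,66)): print(p,w(p).round(1))
a=cv2.imread('pics/s19.png')[205:305,230:350]
cv2.imwrite('pics/z19.png',cv2.resize(a,None,fx=6,fy=6,interpolation=cv2.INTER_CUBIC))
E
```

```text
t 22.85 tcp [ 588.6 -345.4   55.7] yaw 0.001 w 15.3 F [-2.5  2.1  2.1]
rake bed xyz [  59.  -228.   -13.3] tipz 0.7
tips bed [   6.7 -221.2   -9.3] [  56.6 -224.6   -9.9] [ 106.5 -228.1  -10.5] handle end z 69.0
(0, 0, 0) [ 585.7 -235.3    4.1]
(-50, 0, 0) [ 535.8 -235.6    4.7]
(50, 0, 0) [ 635.7 -235.     3.5]
(0, -198, 66) [ 587.7 -433.6   69. ]
```

View pics/z19.png

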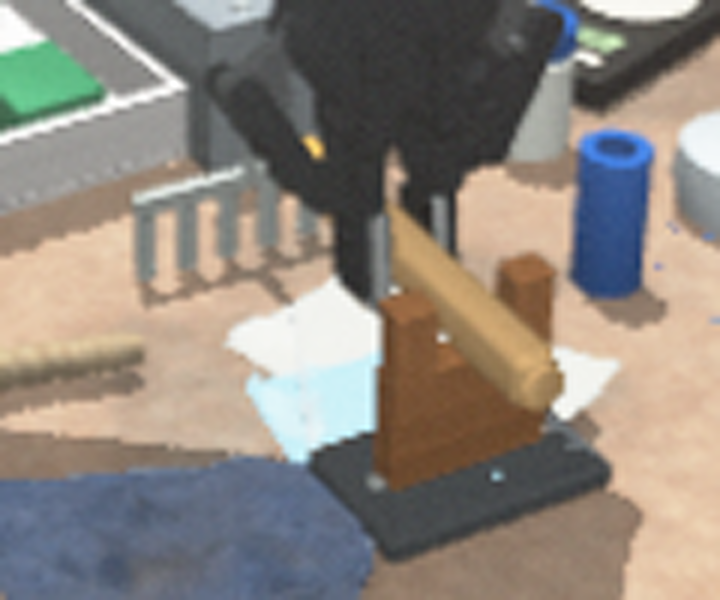

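>>> drive_tool(
  series=[
    [0, 0, -0.001, 0, 0, 0, 0.005],
    [0, 0, -0.002, 0, 0, 0, 0.005],
    [0, 0, -0.003, 0, 0, 0, 0.005],
    [0, 0, -0.003, 0, 0, 0, 0.005],
    [0, 0, -0.003, 0, 0, 0, 0.005],
    [0, 0, -0.003, 0, 0, 0, 0.005],
    [0, 0, -0.003, 0, 0, 0, 0.005],
    [0, 0, -0.003, 0, 0, 0, 0.005],
    [0, 0, -0.003, 0, 0, 0, 0.005],
    [0, 0, -0.003, 0, 0, 0, 0.005],
  ],
)

```text
t: 23.95
tcp_pos: [588.7, -345.4, 55.1]
eef_rot: [[1.0, 0.001, -0.003], [0.001, -0.992, -0.128], [-0.003, 0.128, -0.992]]
wrist_force: [-5.0, 6.2, 11.9]
width: 0.178
```

```bash
python3 - <<'E'
from h import *
state('20');w=rk(X1)
print(r.get_obs()['moment'])
for p in((0,0,0),(-50,0,0),(50,0,0),(0,-198,66)): print(p,w(p).round(1))
a=cv2.imread('pics/s20.png')[205:305,230:350]
cv2.imwrite('pics/z20.png',cv2.resize(a,None,fx=6,fy=6,interpolation=cv2.INTER_CUBIC))
E
```

```text
t 23.95 tcp [ 588.7 -345.4   55.1] yaw 0.001 w 15.2 F [-5.   6.2 11.9]
rake bed xyz [  59.2 -228.   -13.9] tipz 0.1
tips bed [   6.8 -221.1   -9.7] [  56.7 -224.5  -10.3] [ 106.6 -228.   -10.9] handle end z 68.6
[ 0.36384157  1.13115382 -0.36514856]
(0, 0, 0) [ 585.9 -235.2    3.7]
(-50, 0, 0) [ 535.9 -235.4    4.3]
(50, 0, 0) [ 635.9 -234.9    3.1]
(0, -198, 66) [ 587.8 -433.5   68.6]
```

View pics/z20.png

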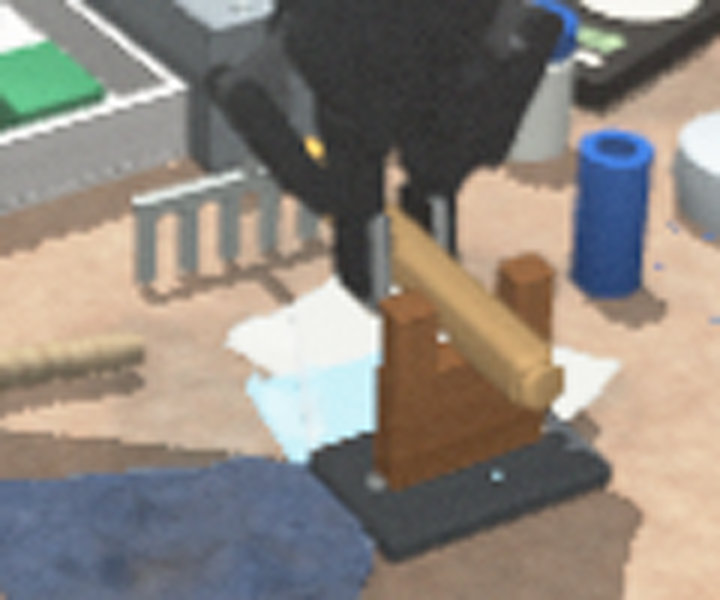

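>>> drive_tool(
  series=[
    [0, 0, 0.0, 0, 0, 0, 0.005],
    [0, 0, 0.0, 0, 0, 0, 0.005],
    [0, 0, 0.0, 0, 0, 0, 0.015],
    [0, 0, 0.0, 0, 0, 0, 0.03],
    [0, 0, 0.0, 0, 0, 0, 0.05],
    [0, 0, 0.0, 0, 0, 0, 0.06],
    [0, 0, 0.0, 0, 0, 0, 0.06],
    [0, 0, 0.0, 0, 0, 0, 0.06],
    [0, 0.001, 0.008, 0, 0, 0, 0.06],
    [0, 0.002, 0.016, 0, 0, 0, 0.06],
  ],
)

```text
t: 25.05
tcp_pos: [588.6, -343.3, 71.6]
eef_rot: [[1.0, 0.001, -0.003], [0.001, -0.992, -0.128], [-0.003, 0.128, -0.992]]
wrist_force: [-0.2, 0.5, 0.4]
width: 0.708
```

```bash
python3 - <<'E'
from h import *
state('21')
a=cv2.imread('pics/s21.png')[205:305,230:350]
cv2.imwrite('pics/z21.png',cv2.resize(a,None,fx=6,fy=6,interpolation=cv2.INTER_CUBIC))
E
```

```text
t 25.05 tcp [ 588.6 -343.3   71.6] yaw 0.001 w 60.4 F [-0.2  0.5  0.4]
rake bed xyz [  59.3 -225.9    2.6] tipz 16.6
```

View pics/z21.png

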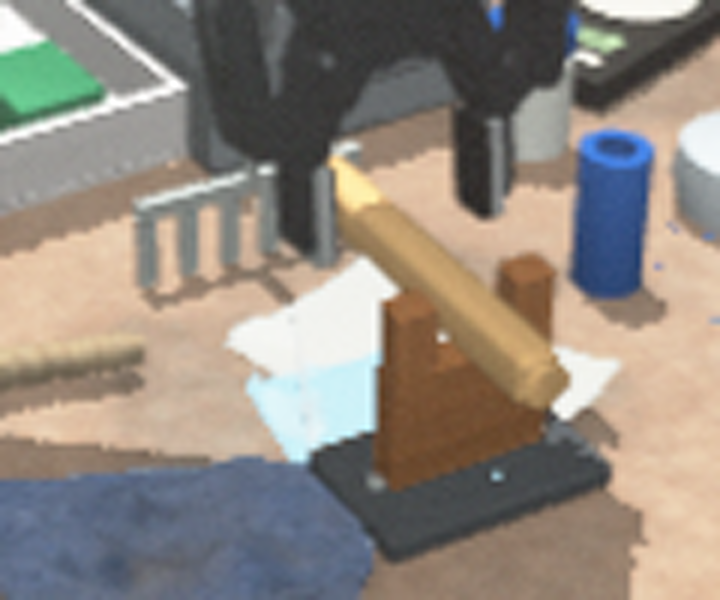

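>>> drive_tool(
  series=[
    [0, 0.004, 0.03, 0, 0, 0, 0.06],
    [0, 0.008, 0.06, 0, 0, 0, 0.06],
    [0, 0.01, 0.09, 0, 0, 0, 0.06],
    [-0.01, 0.02, 0.12, 0.06, 0, 0.02, 0.06],
    [-0.04, 0.05, 0.13, 0.128, 0, 0.04, 0.04],
    [-0.07, 0.09, 0.13, 0.128, 0, 0.075, 0.02],
    [-0.1, 0.13, 0.13, 0.128, 0, 0.075, 0.0],
    [-0.13, 0.17, 0.13, 0.128, 0, 0.075, 0.0],
    [-0.16, 0.21, 0.13, 0.128, 0, 0.075, 0.0],
    [-0.18, 0.25, 0.13, 0.128, 0, 0.075, 0.0],
  ],
)

```text
t: 26.15
tcp_pos: [407.8, -93.0, 203.4]
eef_rot: [[0.997, 0.075, 0.006], [0.075, -0.997, -0.001], [0.006, 0.001, -1.0]]
wrist_force: [0.9, 0.3, 0.6]
width: -0.0
```

```bash
python3 - <<'E'
from blocks import *
state('22');blocks('t22.png')
a=cv2.imread('pics/s22.png')[205:305,230:350]
cv2.imwrite('pics/z22.png',cv2.resize(a,None,fx=6,fy=6,interpolation=cv2.INTER_CUBIC))
a=cv2.imread('pics/t22.png')[120:270,145:395];cv2.imwrite('pics/y22.png',cv2.resize(a,None,fx=3.2,fy=3.2,interpolation=cv2.INTER_CUBIC))
E
```

```text
t 26.15 tcp [407.8 -93.  203.4] yaw 0.075 w -0.0 F [0.9 0.3 0.6]
rake bed xyz [-110.2   37.6  134.4] tipz 148.4
ctr [28.   9.9] ext [50. 40.] rect [41. 49.] ang 87.4
ctr [  25.7 -106.4] ext [39. 51.] rect [51. 38.] ang 86.8
ctr [ 28.8 132.9] ext [51. 41.] rect [41. 51.] ang 87.9
ctr [-31.4  10.2] ext [50. 40.] rect [40. 49.] ang 87.4
ctr [-30.9 129.3] ext [51. 41.] rect [41. 51.] ang 87.9
ctr [ -37.5 -105.6] ext [38. 52.] rect [51. 37.] ang 86.8
```

View pics/z22.png

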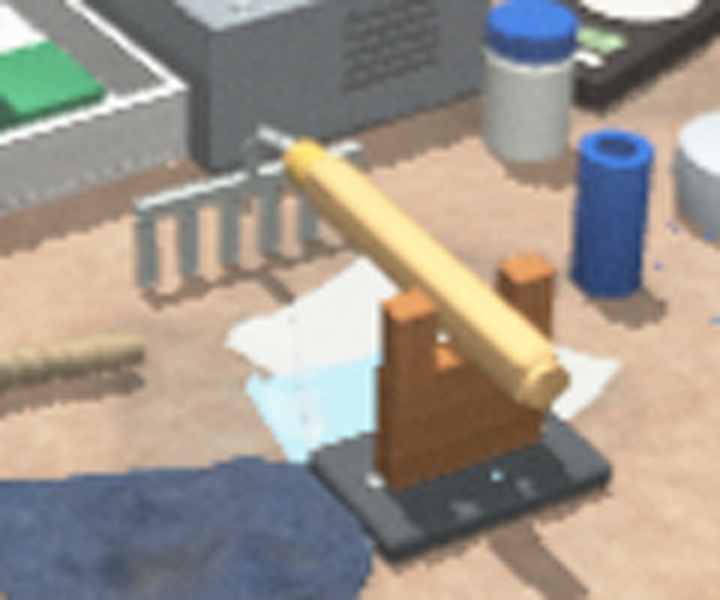

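View pics/y22.png

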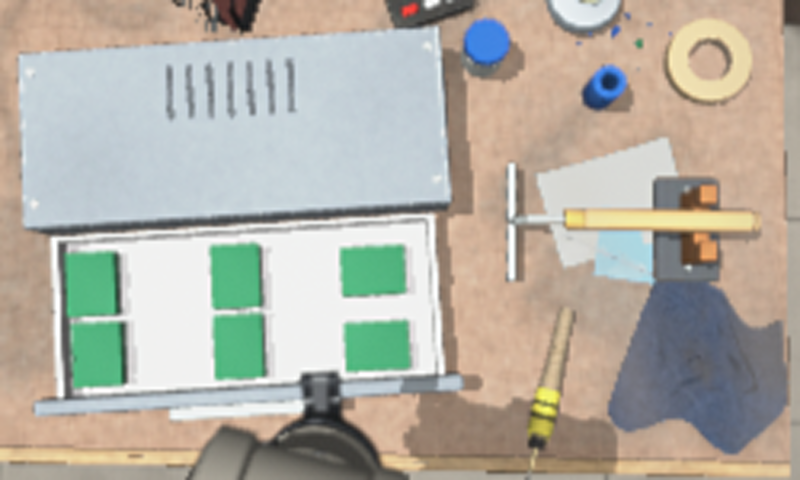

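>>> drive_tool(
  series=[
    [-0.012, 0.03, 0, 0, 0, 0, 0],
    [-0.027, 0.06, 0, 0, 0, 0, 0],
    [-0.028, 0.07, 0, 0, 0, 0, 0],
    [-0.028, 0.07, -0.03, 0, 0, 0, 0],
    [-0.028, 0.07, -0.06, 0, 0, 0, 0],
    [-0.028, 0.07, -0.09, 0, 0, 0, 0],
    [-0.028, 0.07, -0.12, 0, 0, 0, 0],
    [-0.028, 0.07, -0.145, 0, 0, 0, 0],
    [-0.028, 0.07, -0.153, 0, 0, 0, 0],
    [-0.028, 0.07, -0.153, 0, 0, 0, 0],
  ],
)

```text
t: 27.25
tcp_pos: [379.1, -18.6, 49.4]
eef_rot: [[0.996, 0.084, 0.002], [0.084, -0.996, 0.003], [0.002, -0.003, -1.0]]
wrist_force: [0.5, 0.6, 0.5]
width: 0.003
```

```bash
python3 - <<'E'
from h import *
state('23')
print(w2b(r.get_obs()['tcp_pos']))
E
```

```text
t 27.25 tcp [379.1 -18.6  49.4] yaw 0.084 w 0.2 F [0.5 0.6 0.5]
rake bed xyz [-134.3  113.9  -19.6] tipz -5.6
[-131.66464474    7.18646831   36.89448681]
```

View pics/b23.png

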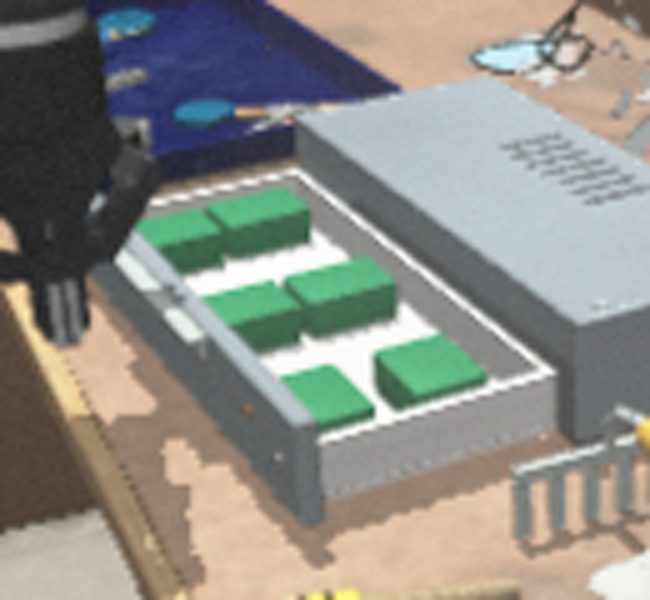

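>>> drive_tool(
  series=[
    [0.006, 0, 0, 0, 0, 0, 0],
    [0.014, 0, 0, 0, 0, 0, 0],
    [0.021, 0, 0, 0, 0, 0, 0],
    [0.026, 0, 0, 0, 0, -0.005, 0],
    [0.031, 0, 0, 0, 0, -0.008, 0],
    [0.037, 0, 0, 0, 0, -0.008, 0],
    [0.044, 0, 0, 0, 0, -0.008, 0],
    [0.052, 0, 0, 0, 0, -0.008, 0],
    [0.06, 0.001, 0, 0, 0, -0.008, 0],
    [0.068, 0.002, 0, 0, 0, -0.008, 0],
  ],
)

```text
t: 28.35
tcp_pos: [448.8, -16.3, 50.4]
eef_rot: [[0.997, 0.077, 0.005], [0.077, -0.997, 0.004], [0.005, -0.003, -1.0]]
wrist_force: [-3.0, 0.3, -0.6]
width: -0.002
```

```bash
python3 - <<'E'
from h import *
state('24')
print(w2b(r.get_obs()['tcp_pos']))
E
```

```text
t 28.35 tcp [448.8 -16.3  50.4] yaw 0.077 w -0.2 F [-3.   0.3 -0.6]
rake bed xyz [-63.8 111.  -18.6] tipz -4.6
[-60.97082159   3.49813097  37.29342739]
```

View pics/b24.png

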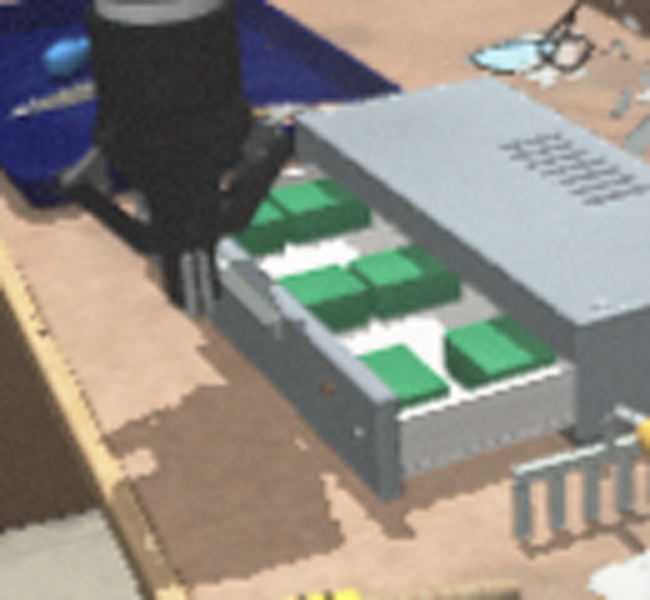

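>>> drive_tool(
  series=[
    [0.008, 0.0, 0, 0, 0, 0, 0],
    [0.017, 0.001, 0, 0, 0, 0, 0],
    [0.026, 0.001, 0, 0, 0, 0, 0],
    [0.035, 0.002, 0, 0, 0, 0, 0],
    [0.044, 0.002, 0, 0, 0, 0, 0],
    [0.053, 0.003, 0, 0, 0, 0, 0],
    [0.062, 0.003, 0, 0, 0, 0, 0],
    [0.071, 0.004, 0, 0, 0, 0, 0],
    [0.079, 0.005, 0, 0, 0, 0, 0],
    [0.085, 0.006, 0, 0, 0, 0, 0],
  ],
)

```text
t: 29.45
tcp_pos: [537.5, -11.4, 51.3]
eef_rot: [[0.997, 0.077, 0.011], [0.077, -0.997, 0.002], [0.011, -0.001, -1.0]]
wrist_force: [-1.7, -0.7, -0.2]
width: -0.005
```

```bash
python3 - <<'E'
from h import *
state('25')
print(w2b(r.get_obs()['tcp_pos']))
E
```

```text
t 29.45 tcp [537.5 -11.4  51.3] yaw 0.077 w -0.5 F [-1.7 -0.7 -0.2]
rake bed xyz [ 25.1 109.2 -17.7] tipz -3.7
[26.62144555  2.34229435 37.83355253]
```

View pics/b25.png

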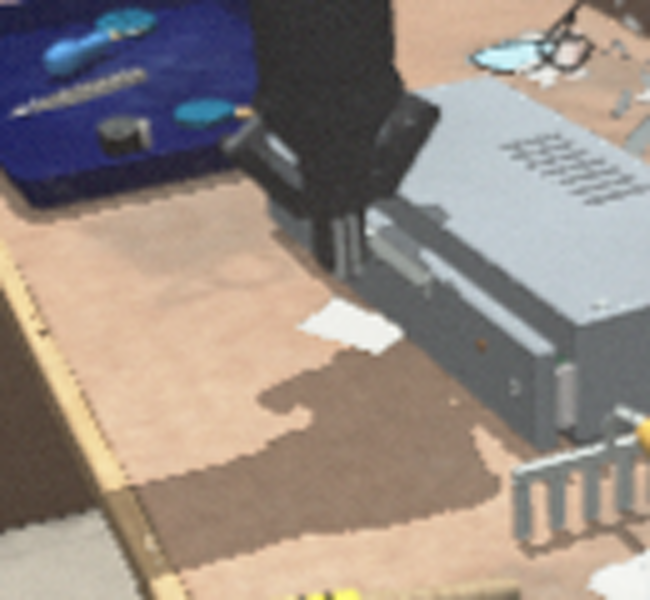

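>>> drive_tool(
  series=[
    [0.002, 0, 0, 0, 0, 0, 0],
    [0.004, 0, 0, 0, 0, 0, 0],
    [0.006, 0, 0, 0, 0, 0, 0],
    [0.008, 0.001, 0, 0, 0, 0, 0],
    [0.01, 0.001, 0, 0, 0, 0, 0],
    [0.011, 0.001, 0, 0, 0, 0, 0],
    [0.012, 0.001, 0, 0, 0, 0, 0],
    [0.013, 0.001, 0, 0, 0, 0, 0],
    [0.014, 0.001, 0, 0, 0, 0, 0],
    [0.014, 0.001, 0, 0, 0, 0, 0],
  ],
)

```text
t: 30.55
tcp_pos: [550.5, -10.4, 51.8]
eef_rot: [[0.997, 0.077, 0.009], [0.077, -0.997, 0.002], [0.009, -0.002, -1.0]]
wrist_force: [-8.1, -1.1, 6.4]
width: 0.0
```

```bash
python3 - <<'E'
from h import *
state('26')
print(w2b(r.get_obs()['tcp_pos']))
E
```

```text
t 30.55 tcp [550.5 -10.4  51.8] yaw 0.077 w 0.0 F [-8.1 -1.1  6.4]
rake bed xyz [ 38.  109.2 -17.2] tipz -3.2
[38.20635947  2.20624079 37.83902719]
```

View pics/b26.png

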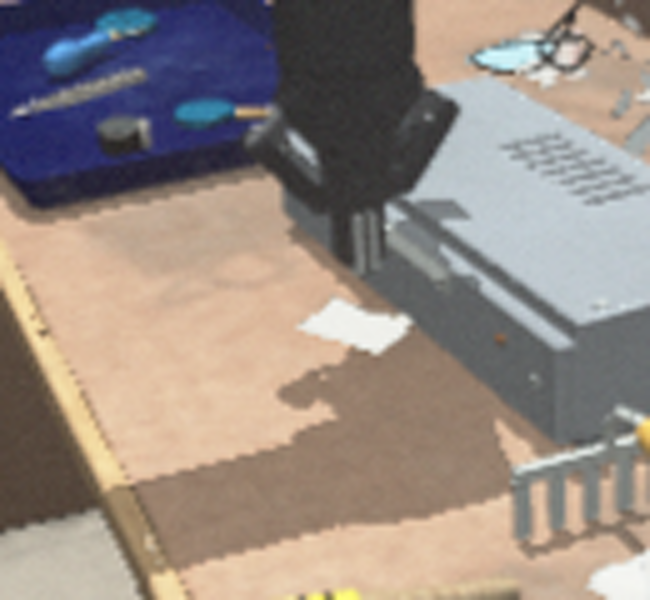

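>>> drive_tool(
  series=[
    [0.001, 0, 0, 0, 0, 0, 0],
    [0.002, 0, 0, 0, 0, 0, 0],
    [0.003, 0, 0, 0, 0, 0, 0],
    [0.003, 0, 0, 0, 0, 0, 0],
    [0.003, 0, 0, 0, 0, 0, 0],
    [0.003, 0, 0, 0, 0, 0, 0],
    [0.0, 0, 0, 0, 0, 0, 0],
    [-0.01, 0, 0, 0, 0, 0, 0],
    [-0.03, -0.002, 0, 0, 0, 0, 0],
    [-0.05, -0.004, 0, 0, 0, 0, 0],
  ],
)

```text
t: 31.65
tcp_pos: [501.2, -14.4, 52.2]
eef_rot: [[0.997, 0.077, 0.012], [0.077, -0.997, 0.002], [0.013, -0.001, -1.0]]
wrist_force: [-0.6, 0.0, -0.4]
width: 0.002
```

>>> drive_tool(
  series=[
    [-0.02, 0, 0.02, 0, 0, 0, 0],
    [-0.04, 0, 0.05, 0, 0, 0, 0],
    [-0.06, 0, 0.09, 0, 0, 0, 0],
    [-0.08, 0, 0.13, 0, 0, 0, 0],
    [-0.1, 0, 0.15, 0, 0, 0, 0],
    [-0.11, 0.03, 0.16, 0, 0, 0, 0],
    [-0.11, 0.07, 0.16, 0, 0, 0, 0],
    [-0.11, 0.1, 0.16, 0, 0, 0, 0],
    [-0.11, 0.13, 0.16, 0, 0, 0, 0],
    [-0.11, 0.14, 0.16, 0, 0, 0, 0],
  ],
)

```text
t: 32.65
tcp_pos: [391.4, 129.3, 212.5]
eef_rot: [[0.996, 0.082, 0.015], [0.082, -0.997, 0.005], [0.015, -0.003, -1.0]]
wrist_force: [0.8, -0.0, -0.2]
width: 0.002
```

```bash
python3 - <<'E'
from h import *
state('27')
T=lambda u,v,z:w2b(onz('t27.png',u,v,z))
a=cv2.imread('pics/t27.png')[120:270,145:395];cv2.imwrite('pics/y27.png',cv2.resize(a,None,fx=3.2,fy=3.2,interpolation=cv2.INTER_CUBIC))
a=cv2.imread('pics/s27.png')[165:305,165:345];cv2.imwrite('pics/z27.png',cv2.resize(a,None,fx=4.2,fy=4.2,interpolation=cv2.INTER_CUBIC))
E
```

```text
t 32.65 tcp [391.4 129.3 212.5] yaw 0.082 w 0.1 F [ 0.8 -0.  -0.2]
rake bed xyz [-110.7  260.5  143.5] tipz 157.5
```

View pics/y27.png

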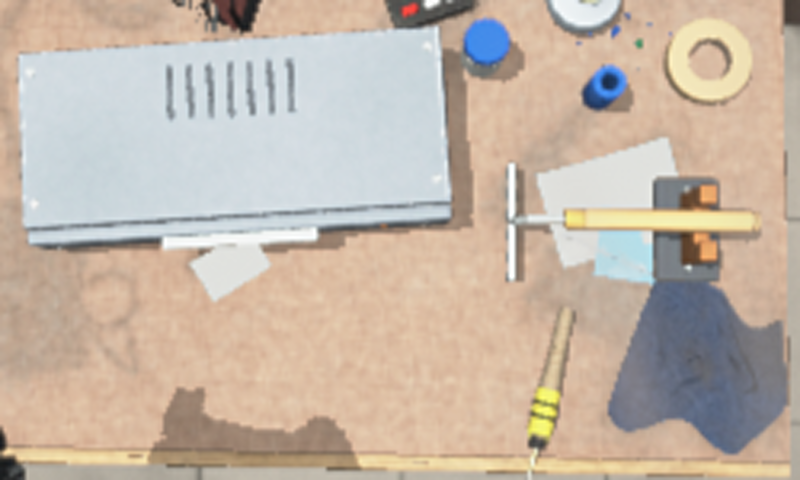

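View pics/z27.png

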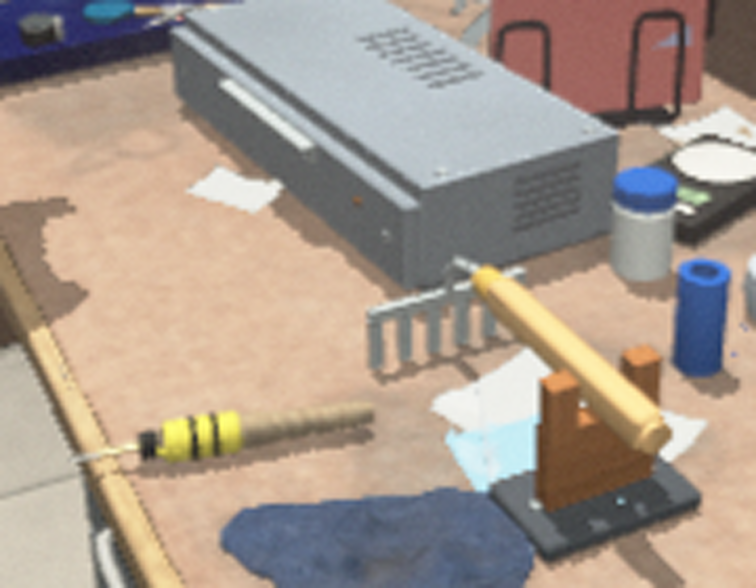

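```bash
python3 - <<'E'
from h import *
f=lambda u,v:w2b(onz(*tc(u,v),66))
print(f(30,244),f(450,219)); print(f(36,414),f(462,388))
E
```

```text
[ 61.80015642 174.03531506  52.        ] [  62.12616062 -173.34678244   52.        ]
[-77.25662763 173.23216314  52.        ] [ -75.79793485 -174.16576312   52.        ]
```

```bash
python3 -c "
from plant import r
print(r.hand_in())"
```

```text
the job is handed in; nothing more can be done
None
```

The job is done and handed in at about 33 s of the 64 s allowed. I raked the wax into one flat layer, put the rake back and pushed the drawer shut.

**Slip on the way:** on the first approach the tines landed on the two top blocks. I had the long side of those blocks wrong. The rake tipped about 0.13 rad in the grip and the blocks did not move. I raised the grip to 120 N and tilted the gripper to bring the rake level again.

**Last checks:**
- **Wax:** the top view, taken after the rake was back and before shutting, showed six flat blocks, two in each third. Their centres along the drawer were at about +129 and +133, +10 and +10, and −106 and −106 mm. The left pair stays near the end wall because there was no room to get the rake behind it. The blocks are out of sight now, so I could not check them after shutting.
- **Rake:** it stands free with its handle in the notch and its tines on the bench, about 3 mm from where it started.
- **Drawer:** it stopped firmly, with the push force rising to 8 N at the end. The panel's outer face is about 11 mm in front of the case, against its stated 13 mm thickness. I measured 139 mm of travel against the nominal 145 mm. The measured start position also suggested the drawer was a few millimetres short of fully open, so I take it as shut.
- **Bystanders:** the jar and tube look untouched, and the arm ended clear of everything.

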